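# Clamp the fallen bottle

### The arm

A 6-joint arm with a two-finger parallel gripper is mounted at the origin on a cart in front of the work surface, level with it; the furniture and walls round the work are solid. World frame = base frame: x ahead of the robot, y to its left, z up, the work surface at z = 0. Lengths are in m, angles in rad, forces in N, time in s.
With the tool pointing down it reaches from about 0.275 to 0.85 m from the base axis. Payload 5.2 kg.
Tool frame: the origin (TCP) lies at the very end of the fingers, on their centre line; the grasp point (between the pads) lies 19 mm behind it (r.grip_depth is the distance from the TCP to the grasp point, in m); x points along the fingers, y is the direction in which the jaws open and shut, and the axes are right-handed (so a half turn about x gives the same grasp; the last joint's range is limited). The gripper opens to 85 mm and grips with 20 to 120 N. Pads are 22 mm wide; open, the fingers measure 114 mm over their backs; the gripper's body (76 mm by 85 mm) begins 54 mm behind the grasp point. The pads swing forward as they close: fully open they stand 13 mm farther back than shut.
Start: joints at [1.119, 0.259, 1.535, -0, 1.348, -0.203], TCP at [0.135, 0.533, 0.231] pointing down, gripper open.
Joint ranges: [-3.14, 3.14], [-0.91, 2.08], [0.19, 2.58], [-1.22, 4.36], [0.22, 2.71], [-3.12, 3.12]. Speed limits (rad/s): [2.57, 2.57, 3.14, 3.14, 3.14, 3.14].

### API

Orientations are given as a 3x3 rotation matrix whose columns are the frame's x, y, z axes.
In Python, from bench import r, imaging, sign_off gives the robot as it stands. The module is installed in compiled form; this text tells all that it offers.
- The arm moves only by the shell command python3 -m jog 'ROWS' [FORCE]. ROWS is JSON, a list of rows, each a list of 3 entries, a list of its own where there are three numbers: the shift along the tool's x, y, z in mm, then the turn, a rotation vector about the tool's x, y, z in rad, then the finger opening in mm, from 0 to 85.4. A call has 1 to 20 rows; each row is the pose to reach, as a shift and turn from the pose measured when the call began, along the tool's axes at that moment; what a row does not reach only later rows make up. A row lasts 1/12 s, in which the tool goes at most 41.7 mm and 7.16 degrees, less where a joint would pass 70% of its speed; a pose out of reach is approached as far as the arm can. A call with a gripper value outside its range is refused whole. The fingers move at their own pace and stop on an object; FORCE is the grip in N (left out, the last holds). Time passes only in rows, so rows that repeat a pose let the fingers close. It gives the time, the measured TCP pose, the force and the opening at its end, in the units of the state.
- r.observe(): the state, without advancing time (a new reading comes with each control period).
- imaging.camera(name): name is "side" or "top" or "wrist"; returns a dict with "image" (480x640x3 uint8, red, green, blue), "fx", "fy", "cx", "cy" (pixels), "k1" (the pictures are not rectified: a ray, as slopes to the right and down, at radius r is drawn at 1 + k1 r^2 times it, then the intrinsics apply), "world_from_camera" (4x4, takes a point from camera to world coordinates). Camera axes: x right, y down, z forward; pixel columns grow to the right and rows downward; lengths in m; the calibration is good to about 2 mm. A picture is of the moment at which its call begins. There is no depth.
- sign_off(): hands the job in, once; it reports no verdict.
The state is a dict: "clock": time; "qpos": joint angles; "qvel": joint speeds; "joint_efforts": joint torques, N m; "position": TCP position; "ee_rot": TCP orientation; "force": force on the tool from outside, world axes, zero at the start; "wrist_torque": the same for the moment, N m; "width": finger opening in m.
Only numpy, scipy, OpenCV 4.12 (cv2) and the standard library are available. Lean on these libraries where they do the work, as an engineer would, in place of code of your own. Each camera call takes 0.05 s, during which the arm holds its last target.

### The job

The buffer bottle has fallen over on the bench: stand it upright in the bottle clamp, between the two steel posts and the flat jaw, and let go of it. Then flip the clamp's safety catch right over to the right, away from the lever, pull the ball-ended lever toward the robot as far as it goes so that the jaw presses the bottle against the posts, and keep holding it there: the lever springs back, so the program finishes while the robot still holds the lever. Leave the specimen cup and the small stain bottle undisturbed.

Things in the scene. Friction and masses are not known exactly. Their poses are not given: they have to be found in the camera images.
- bottle_mid (a point): middle of the buffer bottle, on its axis 60 mm above its foot: a round white screw-cap bottle, 52 mm in diameter, 120 mm long, about 0.14 kg; straight sides to about 80 mm above the foot, then a shoulder, the cap (38 mm in diameter) is the last 14 mm. The z axis runs along the bottle from foot to cap. It starts lying on its side, cap pointing to the robot's right
- bottle: the same bottle; origin at the centre of its foot, z toward the cap
- clamp: the bottle clamp, fixed on the bench: base plate 160 x 260 mm and 10 mm thick with a low white housing (top 52 mm above the bench) along its back. Origin on the bench under the plate; its x axis points to the back of the clamp (away from the robot), y to its left, z up. Left part: the nest with posts and jaw; right part: lever, then at the far right the safety catch
- clamp_nest (a point): point on top of the base plate (10 mm above the bench) where the foot of the clamped bottle is centred; axes as the clamp. Two steel posts, 16 mm in diameter, 50 mm tall, stand 26 mm in front of it (-x) and 22 mm to either side (y): the bottle touches both when centred here. Up to the open jaw the bottle has 22 mm of play in +x; set it about 8 mm behind this point, the jaw pushes it home
- jaw: the flat jaw, a plate 56 mm wide, 12 to 58 mm above the bench, with a black rubber face. Open, its face is 48 mm behind (+x of) the nest point. It moves 45 mm forward per rad of the lever and gives way on a spring (2 N preload, 500 N/m)
- lever_knob (a point): centre of the black ball (28 mm in diameter) on the end of the lever, 130 mm from the lever's hinge, about 159 mm above the bench at the start
- lever_hinge (a point): point on the lever's hinge line, 35 mm above the bench; axes as the clamp, the hinge line is its y axis
- lever (a joint): angle of the lever, rad: 0 at rest, leaning 0.30 rad back from upright; grows as the ball is pulled to the front of the clamp (-x); stop at 0.75. A spring (0.15 Nm at 0, 0.38 Nm at 0.75) returns it when let go; with the jaw's push about 5 N at the ball hold it down. Until the catch is flipped it is blocked after a few hundredths
- catch_tab (a point): centre of the small steel ball (18 mm in diameter) on the tab of the safety catch, 55 mm from the catch's hinge, straight above it when the catch is closed (about 147 mm above the bench). The tab is a rod 10 mm thick; at its foot a flat bar reaches 42 mm to the left, in front of a pin on the lever's side, and blocks it
- catch_hinge (a point): point on the catch's hinge line, 92 mm above the bench; axes as the clamp, the hinge line is its x axis. It lies 65 mm to the right of the lever
- catch (a joint): angle of the safety catch, rad: 0 closed (starts at 0 to 0.12), grows as the tab is swung to the right of the clamp (-y) and down; stop at 1.5, where the tab lies nearly level and the bar stands up. Light friction; it stays where it is left
- cup: bystander: white specimen cup with lid, 52 mm wide, 56 mm tall, standing to the left behind the work; origin at the centre of its foot
- stain: bystander: small brown stain bottle with a dropper tip, 38 mm in diameter, 110 mm tall, standing behind the clamp; origin at the centre of its foot
- posts: the two steel posts in front of the nest, part of the clamp; origin and axes as the clamp

How it is judged:
By the outcome, as a careful person would: the job done as asked, in the order asked, and still so for the second after the job is handed in, while the arm keeps its last pose, push and grip.
It also fails if it takes over 72 s, if anything falls off the work surface, if the arm or the gripper's body presses on something with over 40 N, if the wrist force passes 120 N, or if a joint passes its speed limit or range.

## Working session

There is one attempt and no reset: what is moved stays moved. The work goes in short steps, Python scripts to look and compute and a shell command to move; the robot and the scene stay as the last step left them, time stands still between calls to the robot, and variables do not carry over. Pictures are saved under pics/ and viewed, and the job is handed in when it is done.

```bash
mkdir -p pics; ls; python3 - <<'E'
from bench import r, imaging
import cv2
s=r.observe(); print(s['clock'],s['position'],s['ee_rot'],s['width'],s['force'],r.grip_depth)
for n in ("side","top","wrist"):
    c=imaging.camera(n); cv2.imwrite(f"pics/{n}0.png",c["image"][:,:,::-1]); print(n,c["fx"],c["fy"],c["cx"],c["cy"],c["k1"]);print(c["world_from_camera"].round(4))
E
```

```text
pics
0.0 [0.1351831  0.53258467 0.23048839] [[-7.88000908e-04  2.46225091e-01  9.69212352e-01]
 [-1.63262319e-03  9.69211045e-01 -2.46226086e-01]
 [-9.99998357e-01 -1.77638495e-03 -3.61746388e-04]] 0.08545540901942911 [-0.54471356 -0.10420172  0.09657501] 0.0187
side 481.11906985012047 481.11906985012047 318.23398917208715 245.33984002539765 -0.12413895886723969
[[ 0.9329 -0.1961  0.3021  0.2961]
 [-0.36   -0.5378  0.7624 -0.8048]
 [ 0.013  -0.82   -0.5723  0.5935]
 [ 0.      0.      0.      1.    ]]
top 477.4167919037667 477.4167919037667 329.3284286195039 239.02097813908992 0.004784974527484259
[[ 0.02   -0.9861  0.1648  0.3835]
 [-0.9998 -0.0209 -0.0034 -0.1755]
 [ 0.0068 -0.1647 -0.9863  1.1428]
 [ 0.      0.      0.      1.    ]]
wrist 399.02469965901844 399.02469965901844 322.5531919697819 234.1803943771821 -0.0912744643863577
[[ 2.453e-01  9.334e-01  2.618e-01  6.940e-02]
 [ 9.695e-01 -2.360e-01 -6.680e-02  5.494e-01]
 [-6.000e-04  2.702e-01 -9.628e-01  3.743e-01]
 [ 0.000e+00  0.000e+00  0.000e+00  1.000e+00]]
```

View pics/side0.png

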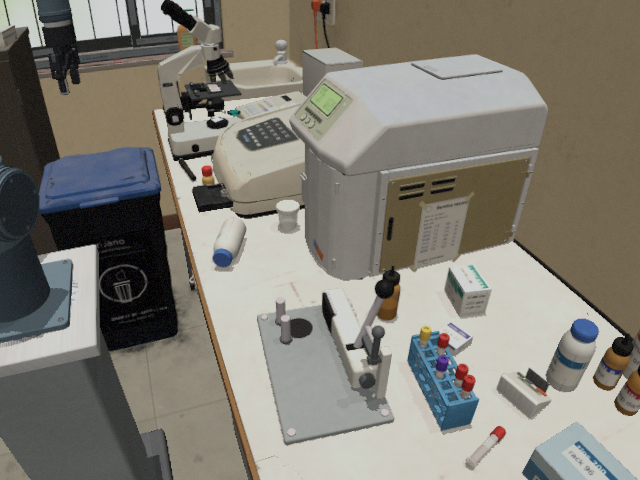

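View pics/top0.png

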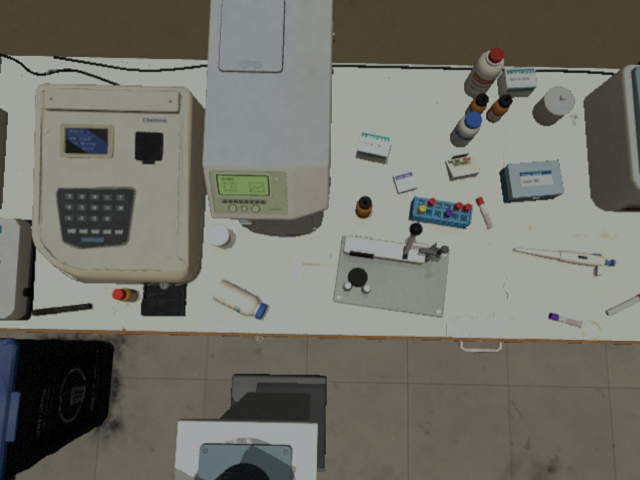

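View pics/wrist0.png

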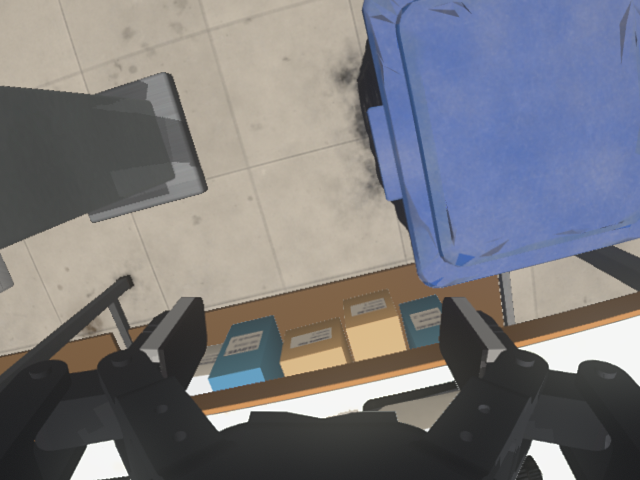

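The top picture shows the bottle at about (240,299) with its cap lower right at (262,311). The clamp plate is around (392,275), the lever ball at (416,229), the cup at (221,237) and the stain bottle at (364,206). The side view shows the same objects. Next I'll enlarge both.

```bash
cat > h.py <<'E'
import numpy as np, cv2, json
from bench import r, imaging
def grab(n,name=None):
    c=imaging.camera(n)
    if name: cv2.imwrite(f"pics/{name}.png",c["image"][:,:,::-1])
    return c
def crop(c,name,u0,v0,u1,v1,k):
    im=cv2.resize(c["image"][v0:v1,u0:u1,::-1],None,fx=k,fy=k,interpolation=cv2.INTER_CUBIC)
    # ticks
    for u in range((u0+9)//10*10,u1,10):
        cv2.line(im,((u-u0)*k,0),((u-u0)*k,10 if u%50 else 22),(0,0,255),1)
        if u%50==0: cv2.putText(im,str(u),((u-u0)*k+2,22),0,.45,(0,0,255),1)
    for v in range((v0+9)//10*10,v1,10):
        cv2.line(im,(0,(v-v0)*k),(10 if v%50 else 22,(v-v0)*k),(0,0,255),1)
        if v%50==0: cv2.putText(im,str(v),(2,(v-v0)*k-2),0,.45,(0,0,255),1)
    cv2.imwrite(f"pics/{name}.png",im)
def ray(c,u,v):
    K=np.array([[c["fx"],0,c["cx"]],[0,c["fy"],c["cy"]],[0,0,1]])
    xd=(u-c["cx"])/c["fx"]; yd=(v-c["cy"])/c["fy"]; x,y=xd,yd
    for _ in range(20):
        f=1+c["k1"]*(x*x+y*y); x,y=xd/f,yd/f
    T=c["world_from_camera"]; d=T[:3,:3]@np.array([x,y,1.]); return T[:3,3],d/np.linalg.norm(d)
def atz(c,u,v,z):
    o,d=ray(c,u,v); return o+d*(z-o[2])/d[2]
def tri(obs):
    A=np.zeros((3,3));b=np.zeros(3);L=[]
    for c,u,v in obs:
        o,d=ray(c,u,v);P=np.eye(3)-np.outer(d,d);A+=P;b+=P@o;L.append((o,P))
    x=np.linalg.solve(A,b); return x,[float(np.linalg.norm(P@(x-o))*1000) for o,P in L]
def proj(c,p):
    T=np.linalg.inv(c["world_from_camera"]); q=T[:3,:3]@np.asarray(p,float)+T[:3,3]; x,y=q[0]/q[2],q[1]/q[2]
    f=1+c["k1"]*(x*x+y*y); return np.array([c["fx"]*x*f+c["cx"],c["fy"]*y*f+c["cy"]])
def cached(n):  # side/top calibration without new call
    return None
E
python3 - <<'E'
from h import *
s=grab("side");t=grab("top")
crop(t,"t_clamp",325,195,465,325,5)
crop(t,"t_bot",195,215,295,330,5)
crop(s,"s_clamp",245,255,425,440,3)
crop(s,"s_bot",190,185,320,285,5)
E
```

```text
(no output)
```

View pics/t_clamp.png

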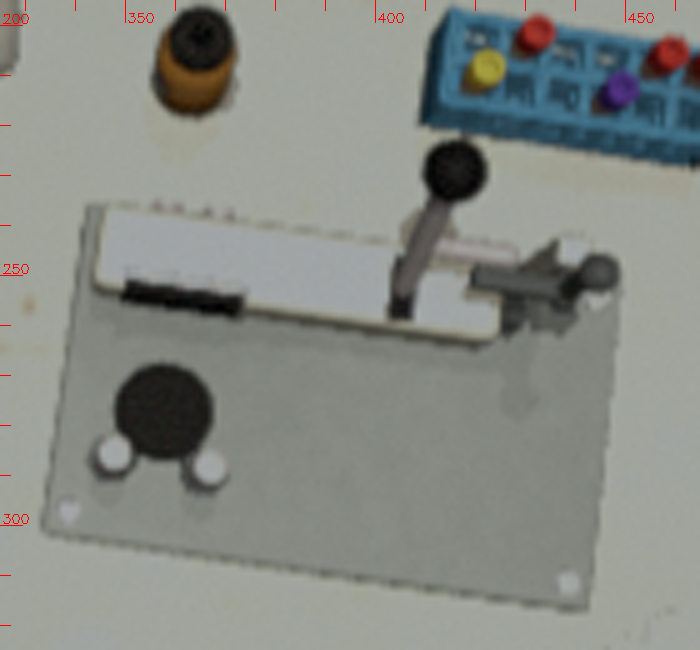

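View pics/t_bot.png

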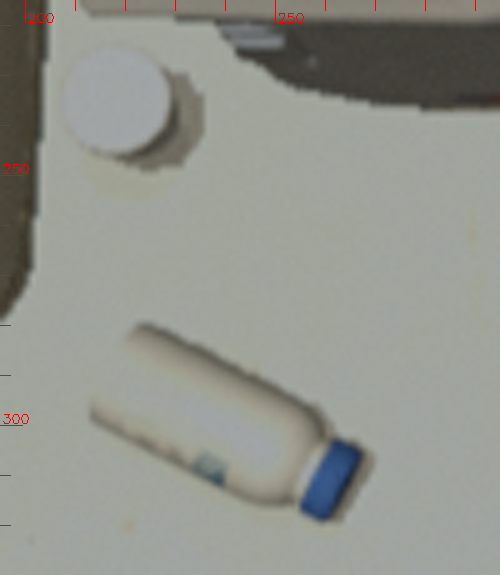

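View pics/s_clamp.png

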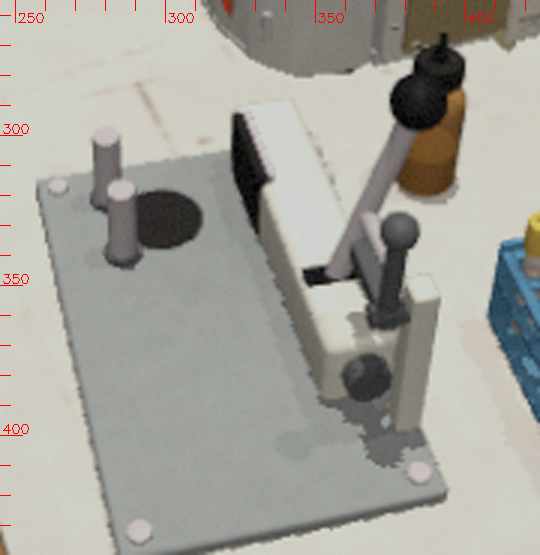

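View pics/s_bot.png

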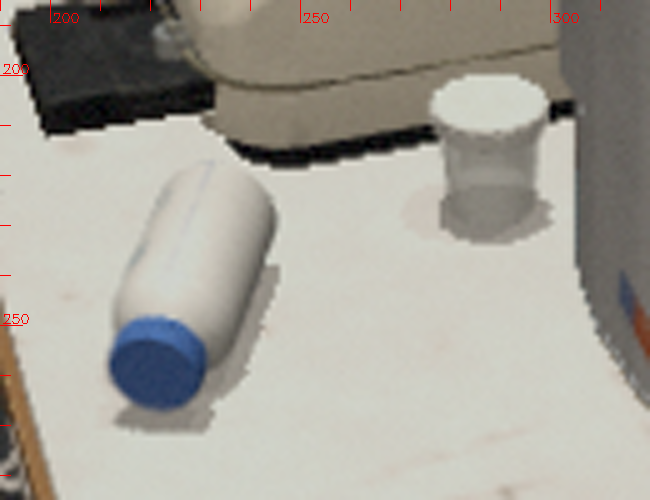

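```bash
python3 - <<'E'
from h import *
s=grab("side");t=grab("top")
P=lambda n,x:print(n,np.round(x,4))
P("nest top",atz(t,357.8,277.2,.010)); P("nest side",atz(s,245+163/3,255+218/3,.010))
P("postL",atz(t,347.8,285.8,.06)); P("postR",atz(t,366.6,289,.06))
P("postL s",atz(s,245+107/3,255+135/3,.06)); P("postR s",atz(s,245+122/3,255+188/3,.06))
for n,u,v in (("TL",342.4,236),("BL",333.4,301.6),("BR",442.4,316.6)): P(n,atz(t,u,v,.01))
print("knob",tri([(t,416,229),(s,384.3,288.7)])); print("tab",tri([(t,445,249.2),(s,379,332)]))
print("capend",tri([(t,263.8,312.6),(s,190+157/5,185+374/5)]))
P("capend z26",atz(t,263.8,312.6,.026));P("foot",atz(t,218.6,288.6,.026))
P("cup",atz(t,195+28+0,0+215+100/5,.056)); P("stain",atz(t,325+40,195+38/5,.11))
f=atz(t,218.6,288.6,.026);c=atz(t,263.8,312.6,.026);print(np.linalg.norm(f-c))
E
```

```text
nest top [ 0.4822 -0.2488  0.01  ]
nest side [ 0.4855 -0.2453  0.01  ]
postL [ 0.4579 -0.2232  0.06  ]
postR [ 0.4516 -0.2658  0.06  ]
postL s [ 0.4616 -0.2211  0.06  ]
postR s [ 0.4562 -0.2645  0.06  ]
TL [ 0.5807 -0.2107  0.01  ]
BL [ 0.4236 -0.192   0.01  ]
BR [ 0.3939 -0.4482  0.01  ]
knob (array([ 0.57255998, -0.35987618,  0.16167975]), [0.12383256627875898, 0.12383256627874879])
tab (array([ 0.53316711, -0.42283239,  0.14990089]), [0.4360901959906285, 0.4360901959906518])
capend (array([ 0.39600362, -0.03190877,  0.02775156]), [1.4820508195304474, 1.4820508195303812])
capend z26 [ 0.3946 -0.0315  0.026 ]
foot [0.4476 0.0759 0.026 ]
cup [0.5692 0.0662 0.056 ]
stain [ 0.6397 -0.2567  0.11  ]
0.11979106062942961
```

```bash
cat >> h.py <<'E'
from scipy.spatial.transform import Rotation as Ro
BOT_A=np.array([-.4425,-.8967,0]); BOT_A/=np.linalg.norm(BOT_A); FOOT=np.array([.4476,.0759,.026])
CX=np.array([.993,-.118,0]);CY=np.array([.118,.993,0]);UP=np.array([0,0,1.])
NEST=np.array([.483,-.247,.010])
def frame(x,y):
    x=x/np.linalg.norm(x); y=y-x*(x@y); y/=np.linalg.norm(y); return np.c_[x,y,np.cross(x,y)]
def go(R,p):  # target tcp
    s=r.observe(); R0=np.array(s['ee_rot']);p0=np.array(s['position'])
    print("shift mm",np.round(R0.T@(p-p0)*1000,1),"rv",np.round(Ro.from_matrix(R0.T@R).as_rotvec(),3),"deg",round(np.degrees(np.linalg.norm(Ro.from_matrix(R0.T@R).as_rotvec())),1),"dist",round(np.linalg.norm(p-p0)*1000,1))
def st():
    s=r.observe(); print(round(s['clock'],2),"q",np.round(s['qpos'],3),"p",np.round(s['position'],4),"F",np.round(s['force'],1),"w",round(s['width']*1000,1)); print(np.round(s['ee_rot'],3).tolist()); return s
E
python3 - <<'E'
from h import *
s=grab("side");t=grab("top")
for u,v in ((345,278),(316,252),(306,206)): print("dev s",atz(s,u,v,0).round(3))
for u,v in ((218,165),(252,212)): print("ana s",atz(s,u,v,0).round(3))
for u,v in ((203,280),(45,255),(145,315),(185,315)): print("t",atz(t,u,v,0.02).round(3))
th=np.radians(20)
p=np.cross(UP,BOT_A)*-1; print("p",p)
p=np.array([-BOT_A[1],BOT_A[0],0])
x=-UP*np.cos(th)-np.sin(th)*BOT_A
R=frame(x,p); g=FOOT+.071*BOT_A
print("grasp",g); tcp=g+R[:,0]*.0187; print(tcp)
go(R,tcp+np.array([0,0,.15]))
E
```

```text
dev s [ 0.618 -0.137  0.   ]
dev s [ 0.596 -0.035  0.   ]
dev s [0.642 0.153 0.   ]
ana s [0.485 0.457 0.   ]
ana s [0.511 0.17  0.   ]
t [0.467 0.115 0.02 ]
t [0.519 0.49  0.02 ]
t [0.384 0.244 0.02 ]
t [0.386 0.151 0.02 ]
p [-0.89675509  0.44252719 -0.        ]
grasp [0.41618057 0.01223039 0.026     ]
[0.41901087 0.01796583 0.00842775]
shift mm [  72.9 -429.4  401.7] rv [1.76  0.251 0.31 ] deg 103.4 dist 592.5
```

```bash
python3 -m jog '[[[0,-200,190],[0.88,0.12,0.15],85],[[30,-300,280],[1.3,0.18,0.22],85],[[60,-429,402],[1.76,0.25,0.31],85],[[60,-429,402],[1.76,0.25,0.31],85],[[60,-429,402],[1.76,0.25,0.31],85],[[60,-429,402],[1.76,0.25,0.31],85],[[60,-429,402],[1.76,0.25,0.31],85],[[60,-429,402],[1.76,0.25,0.31],85],[[60,-429,402],[1.76,0.25,0.31],85],[[60,-429,402],[1.76,0.25,0.31],85],[[60,-429,402],[1.76,0.25,0.31],85],[[60,-429,402],[1.76,0.25,0.31],85],[[60,-429,402],[1.76,0.25,0.31],85],[[60,-429,402],[1.76,0.25,0.31],85],[[60,-429,402],[1.76,0.25,0.31],85],[[60,-429,402],[1.76,0.25,0.31],85],[[60,-429,402],[1.76,0.25,0.31],85],[[60,-429,402],[1.76,0.25,0.31],85]]'
cat > b.py <<'E'
from h import *
st(); w=grab("wrist","w1"); t=grab("top","t1")
E
python3 b.py
```

```text
clock: 1.95
position: [0.4187, 0.0192, 0.1713]
ee_rot: [[0.15, 0.898, -0.414], [0.306, -0.44, -0.844], [-0.94, 0.0, -0.341]]
force: [-0.6, -0.5, -0.1]
width: 0.0848
1.95 q [-0.538  0.02   2.036  0.383  1.145 -0.253] p [0.4187 0.0192 0.1713] F [-0.6 -0.5 -0.1] w 84.8
[[0.15, 0.898, -0.414], [0.306, -0.44, -0.844], [-0.94, 0.0, -0.341]]
```

View pics/w1.png

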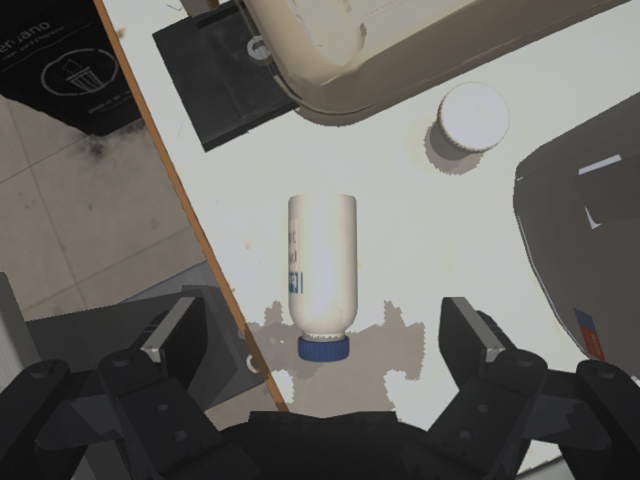

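```bash
cat > kin.py <<'E'
import numpy as np
from scipy.spatial.transform import Rotation as Ro
from scipy.optimize import least_squares
def fk(q,P):
    h,L1,L2,d,Lt,e=P
    z=lambda a:Ro.from_euler('z',a).as_matrix(); y=lambda a:Ro.from_euler('y',a).as_matrix()
    Rb=z(q[0]); 
    R2=Rb@y(q[1]); R3=Rb@y(q[1]+q[2])
    W=np.array([0,0,h])+Rb@np.array([e,d,0])+R2@np.array([0,0,L1])+R3@np.array([0,0,L2])
    R6=R3@z(q[3])@y(q[4])@z(q[5])
    return W+R6[:,2]*Lt,R6
DATA=[([1.119,.259,1.535,0,1.348,-.203],[.1352,.5326,.2305]),([-.538,.02,2.036,.383,1.145,-.253],[.4187,.0192,.1713])]
E
python3 - <<'E'
from kin import *
for q,p in DATA: print(fk(q,[0]*6)[1].round(3).tolist())
f=lambda P:np.concatenate([fk(q,P)[0]-np.array(p) for q,p in DATA])
s=least_squares(f,[.3,.4,.4,.1,.25,0]);print(s.x,s.fun)
E
```

```text
[[-0.246, -0.969, -0.0], [-0.969, 0.246, -0.0], [0.0, 0.0, -1.0]]
[[-0.898, 0.413, 0.15], [0.44, 0.844, 0.307], [0.0, 0.342, -0.94]]
[ 0.09509717  0.59900649  0.4092794   0.11088913  0.35302874 -0.01420955] [-2.37264597e-10 -4.75397499e-12 -8.23216217e-11 -4.73080741e-10
 -1.03288145e-10 -6.58129218e-10]
```

The wrist view shows the bottle centred between the fingers (u≈323, cap at (324,348)) and parallel to the approach direction, so the bottle measurement is good. Before I grasp, I'll check that the final upright pose is reachable.

```bash
cat >> kin.py <<'E'
P0=[0.09509717,0.59900649,0.4092794,0.11088913,0.35302874,-0.01420955]
LO=np.array([-3.14,-.91,.19,-1.22,.22,-3.12]);HI=np.array([3.14,2.08,2.58,4.36,2.71,3.12])
def ik(R,p,q0,P=P0,lim=True):
    M=np.c_[-R[:,1],-R[:,2],R[:,0]]
    def f(q):
        t,r6=fk(q,P); return np.r_[(t-p)*5,Ro.from_matrix(r6.T@M).as_rotvec()]
    s=least_squares(f,np.clip(q0,LO+.01,HI-.01),bounds=(LO,HI)) if lim else least_squares(f,q0)
    return s.x,np.linalg.norm(s.fun)
E
python3 - <<'E'
from kin import *
from h import frame,UP,NEST,CX
T=NEST+.008*CX
for th in (15,20,30,40):
  for hd in (-117,-105,-97,-90,-80,-70,-60,-50):
    a=np.radians(hd); h=np.array([np.cos(a),np.sin(a),0]); t=np.radians(th)
    x=h*np.cos(t)-UP*np.sin(t); y=np.array([-h[1],h[0],0])
    R=frame(x,y); p=T+np.array([0,0,.071])+.0187*x
    best=min((ik(R,p,q0) for q0 in ([-.5,.3,1.9,-1,1.2,0],[-.9,.3,1.9,-1,1.2,1],[0,.5,1.9,-1,1.2,-1],[-.5,.3,1.9,2,1.2,-2],[0,.5,1.9,3.5,1.2,-2])),key=lambda v:v[1])
    print(th,hd,best[0].round(2),round(best[1],4), "wrist",(p-x*.353).round(2))
E
```

```text
15 -117 [-0.11  0.79  1.79 -1.13  1.53  1.05] 0.0 wrist [0.64 0.04 0.17]
15 -105 [-0.09  0.74  1.89 -1.22  1.43  1.06] 0.0753 wrist [0.57 0.06 0.17]
15 -97 [-0.08  0.7   1.91 -1.22  1.37  0.99] 0.1878 wrist [0.53 0.07 0.17]
15 -90 [-0.08  0.66  1.93 -1.22  1.31  0.93] 0.2829 wrist [0.49 0.07 0.17]
15 -80 [-0.09  0.59  1.96 -1.22  1.21  0.8 ] 0.4113 wrist [0.43 0.07 0.17]
15 -70 [-0.13  0.49  2.   -1.22  1.05  0.63] 0.5255 wrist [0.38 0.06 0.17]
15 -60 [-0.25  0.34  2.08 -1.22  0.77  0.35] 0.6137 wrist [0.33 0.03 0.17]
15 -50 [-0.55  0.16  2.24 -1.22  0.22 -0.11] 0.6443 wrist [ 0.28 -0.    0.17]
20 -117 [-0.13  0.75  1.79 -1.09  1.47  1.01] 0.0 wrist [0.63 0.03 0.2 ]
20 -105 [-0.1   0.69  1.92 -1.22  1.35  1.03] 0.0368 wrist [0.57 0.06 0.2 ]
20 -97 [-0.1   0.65  1.94 -1.22  1.29  0.96] 0.1453 wrist [0.53 0.06 0.2 ]
20 -90 [-0.1   0.61  1.96 -1.22  1.23  0.88] 0.2362 wrist [0.49 0.07 0.2 ]
20 -80 [-0.12  0.54  1.99 -1.22  1.12  0.74] 0.3572 wrist [0.44 0.06 0.2 ]
20 -70 [-0.17  0.44  2.03 -1.22  0.95  0.56] 0.462 wrist [0.38 0.05 0.2 ]
20 -60 [-0.29  0.31  2.11 -1.22  0.67  0.28] 0.539
[... 607 characters left out ...]
.35 0.   0.25]
30 -50 [-0.55  0.18  2.24 -1.22  0.22 -0.1 ] 0.4032 wrist [ 0.3  -0.03  0.25]
40 -117 [-0.22  0.59  1.8  -0.91  1.23  0.79] 0.0 wrist [ 0.61 -0.02  0.3 ]
40 -105 [-0.2   0.53  1.93 -1.05  1.08  0.77] 0.0 wrist [ 0.56 -0.    0.3 ]
40 -97 [-0.2   0.49  2.02 -1.16  0.99  0.78] 0.0 wrist [0.52 0.01 0.3 ]
40 -90 [-0.21  0.45  2.06 -1.22  0.91  0.74] 0.0296 wrist [0.49 0.01 0.3 ]
40 -80 [-0.25  0.39  2.09 -1.22  0.8   0.57] 0.1161 wrist [0.45 0.   0.3 ]
40 -70 [-0.32  0.33  2.14 -1.22  0.64  0.38] 0.1844 wrist [ 0.4  -0.01  0.3 ]
40 -60 [-0.42  0.26  2.19 -1.22  0.44  0.15] 0.2285 wrist [ 0.36 -0.03  0.3 ]
40 -50 [-0.54  0.2   2.25 -1.22  0.22 -0.09] 0.2424 wrist [ 0.33 -0.05  0.3 ]
```

```bash
python3 - <<'E'
from kin import *
from h import *
t=grab("top");s=grab("side")
for z in (.2,.3,.4): print(z,"lip",atz(t,250,219,z).round(3),atz(t,325,213,z).round(3),atz(t,207,213,z).round(3))
print("tri lip R corner top(325..)", [ (z,atz(s,292,118,z).round(3).tolist()) for z in (.2,.25,.3)])
crop(s,"s_dev",270,60,400,290,3)
T=NEST+.008*CX
for th in (40,45,50):
  for hd in (-105,-97,-93,-90,-85):
    a=np.radians(hd); h=np.array([np.cos(a),np.sin(a),0]); q=np.radians(th)
    x=h*np.cos(q)-UP*np.sin(q); R=frame(x,np.array([-h[1],h[0],0])); p=T+np.array([0,0,.073])+.0187*x
    b=ik(R,p,[-.5,.3,1.9,-1,1.2,0]); print(th,hd,b[0].round(2),round(b[1],4),"wrist",(p-x*.353).round(2))
E
```

```text
0.2 lip [ 0.578 -0.018  0.2  ] [ 0.594 -0.169  0.2  ] [0.589 0.069 0.2  ]
0.3 lip [ 0.558 -0.035  0.3  ] [ 0.572 -0.17   0.3  ] [0.567 0.043 0.3  ]
0.4 lip [ 0.537 -0.052  0.4  ] [ 0.549 -0.17   0.4  ] [0.545 0.017 0.4  ]
tri lip R corner top(325..) [(0.2, [0.633, 0.225, 0.2]), (0.25, [0.59, 0.094, 0.25]), (0.3, [0.548, -0.037, 0.3])]
40 -105 [-0.2   0.52  1.93 -1.04  1.09  0.77] 0.0 wrist [ 0.56 -0.    0.3 ]
40 -97 [-0.2   0.48  2.01 -1.16  0.99  0.77] 0.0 wrist [0.52 0.01 0.3 ]
40 -93 [-0.21  0.46  2.06 -1.22  0.94  0.78] 0.0 wrist [0.5  0.01 0.3 ]
40 -90 [-0.21  0.45  2.06 -1.22  0.91  0.73] 0.0276 wrist [0.49 0.01 0.3 ]
40 -85 [-0.23  0.42  2.08 -1.22  0.86  0.65] 0.0726 wrist [0.47 0.01 0.3 ]
45 -105 [-0.24  0.49  1.92 -0.97  1.03  0.68] 0.0 wrist [ 0.55 -0.02  0.32]
45 -97 [-0.24  0.45  2.   -1.07  0.93  0.66] 0.0 wrist [ 0.52 -0.01  0.32]
45 -93 [-0.25  0.43  2.04 -1.12  0.88  0.65] 0.0 wrist [ 0.5  -0.01  0.32]
45 -90 [-0.25  0.42  2.07 -1.17  0.84  0.65] 0.0 wrist [ 0.49 -0.01  0.32]
45 -85 [-0.27  0.39  2.1  -1.22  0.78  0.62] 0.0121 wrist [ 0.47 -0.01  0.32]
50 -105 [-0.28  0.46  1.91 -0.88  0.98  0.57] 0.0 wrist [ 0.55 -0.04  0.34]
50 -97 [-0.28  0.42  1.98 -0.96  0.88  0.53] 0.0 wrist [ 0.52 -0.03  0.34]
50 -93 [-0.29  0.4   2.02 -1.01  0.83  0.52] 0.0 wrist [ 0.5  -0.03  0.34]
50 -90 [-0.29  0.39  2.04 -1.04  0.79  0.5 ] 0.0 wrist [ 0.49 -0.03  0.34]
50 -85 [-0.31  0.36  2.09 -1.11  0.73  0.48] 0.0 wrist [ 0.47 -0.03  0.34]
```

View pics/s_dev.png

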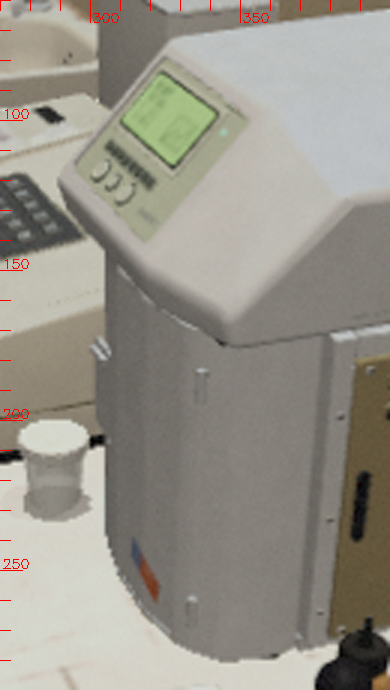

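```bash
python3 - <<'E'
from h import *
t=grab("top");s=grab("side")
print(tri([(t,325,214),(s,345,174)]),tri([(t,207,214),(s,290,119)]))
th=np.radians(42); p=np.array([-BOT_A[1],BOT_A[0],0]); x=-UP*np.cos(th)-np.sin(th)*BOT_A
R=frame(x,p); g=FOOT+.073*BOT_A; tcp=g+R[:,0]*.0147
print(tcp); go(R,tcp-.11*x); go(R,tcp)
E
```

```text
(array([ 0.58637413, -0.17086791,  0.24678528]), [4.889475254941643, 4.8894752549415825]) (array([0.5727707 , 0.05213447, 0.26441035]), [0.18071760040575072, 0.18071760040583848])
[0.41964831 0.01925756 0.01507577]
shift mm [45.2  0.1 94.4] rv [0.003 0.385 0.   ] deg 22.1 dist 104.7
shift mm [1.472e+02 1.000e-01 5.310e+01] rv [0.003 0.385 0.   ] deg 22.1 dist 156.4
```

```bash
python3 -m jog '[[[20,0,40],[0,0.13,0],85],[[40,0,80],[0,0.25,0],85],[[45,0,94],[0,0.385,0],85],[[45,0,94],[0,0.385,0],85],[[45,0,94],[0,0.385,0],85],[[70,0,84],[0,0.385,0],85],[[95,0,74],[0,0.385,0],85],[[120,0,64],[0,0.385,0],85],[[135,0,58],[0,0.385,0],85],[[147,0,53],[0,0.385,0],85],[[147,0,53],[0,0.385,0],85],[[147,0,53],[0,0.385,0],85]]'
python3 - <<'E'
from h import *
s=st(); w=grab("wrist","w2"); 
from kin import *
print(fk(s['qpos'],P0)[0])
c=grab("side"); crop(c,"s2",150,120,350,290,4)
E
```

```text
clock: 3.25
position: [0.4193, 0.0203, 0.0154]
ee_rot: [[0.294, 0.899, -0.325], [0.601, -0.438, -0.668], [-0.743, 0.001, -0.669]]
force: [0.2, 0.6, -0.1]
width: 0.0851
3.25 q [-0.853  0.48   2.273  0.868  0.94  -1.125] p [0.4193 0.0203 0.0154] F [ 0.2  0.6 -0.1] w 85.1
[[0.294, 0.899, -0.325], [0.601, -0.438, -0.668], [-0.743, 0.001, -0.669]]
[ 0.46186052 -0.02932417 -0.0148072 ]
```

View pics/w2.png

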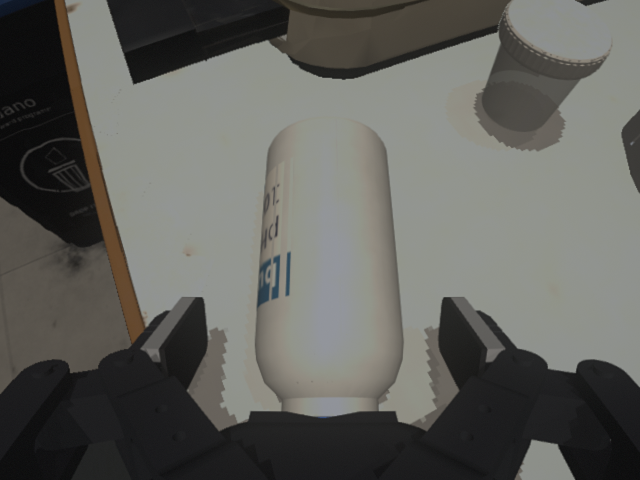

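View pics/s2.png

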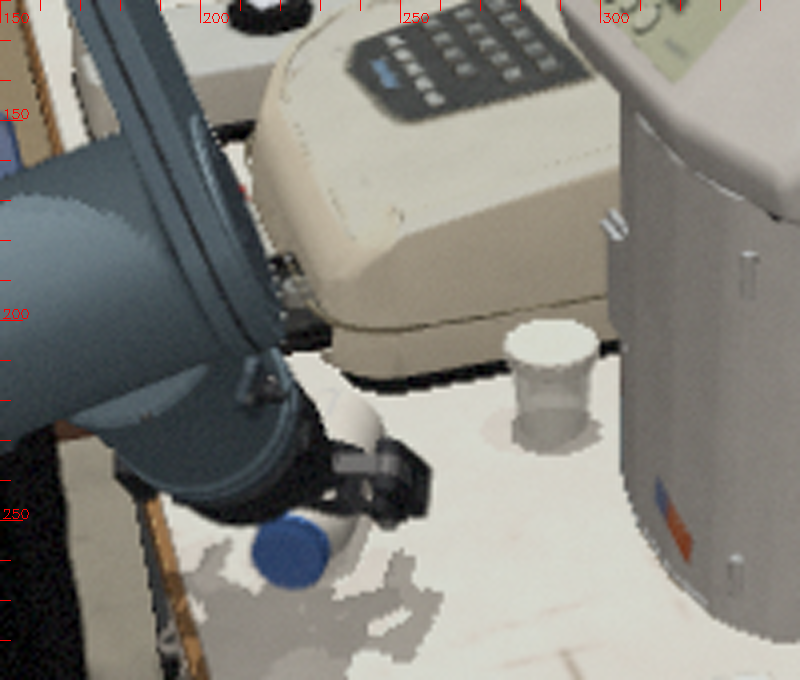

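The wrist view shows the bottle between the pads (u 256 to 402, fingers at 205 and 440), and the side view shows the cap clear of the gripper body. I'm closing and lifting.

```bash
python3 -m jog '[[[0,0,0],[0,0,0],40],[[0,0,0],[0,0,0],40],[[0,0,0],[0,0,0],40],[[0,0,0],[0,0,0],40],[[0,0,0],[0,0,0],40],[[0,0,0],[0,0,0],40],[[0,0,0],[0,0,0],40],[[0,0,0],[0,0,0],40]]' 45
python3 -m jog '[[[-20,0,-18],[0,0,0],40],[[-40,0,-36],[0,0,0],40],[[-60,0,-54],[0,0,0],40],[[-80,0,-72],[0,0,0],40],[[-104,0,-94],[0,0,0],40],[[-104,0,-94],[0,0,0],40],[[-104,0,-94],[0,0,0],40]]'
python3 - <<'E'
from h import *
s=st(); w=grab("wrist","w3"); print(np.array(s['qpos']).tolist(),np.array(s['position']).tolist())
c=grab("side"); crop(c,"s3",150,120,350,290,4)
E
```

```text
clock: 4.02
position: [0.4202, 0.0183, 0.0165]
ee_rot: [[0.297, 0.898, -0.325], [0.599, -0.44, -0.669], [-0.744, 0.004, -0.669]]
force: [-3.1, -3.8, 8.0]
width: 0.0504
clock: 4.6
position: [0.4203, 0.0179, 0.1576]
ee_rot: [[0.299, 0.898, -0.323], [0.596, -0.44, -0.672], [-0.745, 0.009, -0.667]]
force: [0.0, -0.7, -2.1]
width: 0.0502
4.6 q [-0.856  0.141  2.161  0.705  1.257 -0.775] p [0.4203 0.0179 0.1576] F [ 0.  -0.7 -2.1] w 50.2
[[0.299, 0.898, -0.323], [0.596, -0.44, -0.672], [-0.745, 0.009, -0.667]]
[-0.8561203992530075, 0.1408743435241906, 2.1611781694800154, 0.7052166022660996, 1.2567605764730632, -0.7747314144997456] [0.42031222665220996, 0.017851719846871263, 0.15757362725628743]
```

View pics/s3.png

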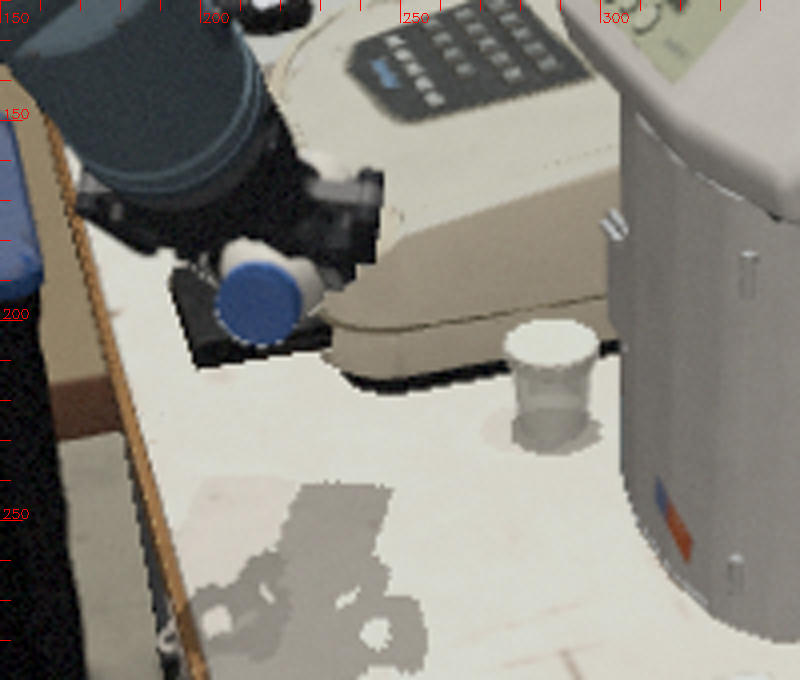

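```bash
cat > kin2.py <<'E'
import numpy as np
from scipy.spatial.transform import Rotation as Ro
from scipy.optimize import least_squares
z=lambda a:Ro.from_euler('z',a).as_matrix(); y=lambda a:Ro.from_euler('y',a).as_matrix()
def fk(q,P):
    h,L1,L2,d,Lt,e,e3,w4,w5=P
    Rb=z(q[0]);R2=Rb@y(q[1]); R3=Rb@y(q[1]+q[2]);R4=R3@z(q[3]);R5=R4@y(q[4]);R6=R5@z(q[5])
    return np.array([0,0,h])+Rb@[e,d,0]+R2@[0,0,L1]+R3@[e3,0,L2]+R4@[0,w4,0]+R5@[w5,0,Lt],R6
DATA=[([1.119,.259,1.535,0,1.348,-.203],[.1352,.5326,.2305]),([-.538,.02,2.036,.383,1.145,-.253],[.4187,.0192,.1713]),([-.853,.48,2.273,.868,.94,-1.125],[.4193,.0203,.0154]),([-.856,.141,2.161,.705,1.257,-.775],[.4203,.0179,.1576])]
def fit(mask,x0=[.3,.4,.4,.1,.25,0,0,0,0],DATA=DATA):
    x0=np.array(x0,float); m=np.array(mask,bool)
    def f(v):
        P=x0.copy();P[m]=v; return np.concatenate([fk(q,P)[0]-np.array(p) for q,p in DATA])
    s=least_squares(f,x0[m]); P=x0.copy();P[m]=s.x; return P,s.fun
LO=np.array([-3.14,-.91,.19,-1.22,.22,-3.12]);HI=np.array([3.14,2.08,2.58,4.36,2.71,3.12])
def ik(R,p,q0,P):
    M=np.c_[-R[:,1],-R[:,2],R[:,0]]
    f=lambda q:np.r_[(fk(q,P)[0]-p)*5,Ro.from_matrix(fk(q,P)[1].T@M).as_rotvec()]
    s=least_squares(f,np.clip(q0,LO+.01,HI-.01),bounds=(LO,HI)); return s.x,np.linalg.norm(s.fun)
E
python3 - <<'E'
from kin2 import *
for m in ([1,1,1,1,1,0,0,0,0],[1,1,1,1,1,1,0,0,0],[1,1,1,0,1,0,0,1,0],[1,1,1,1,1,0,0,1,0],[1,1,1,1,1,0,0,0,1],[1,1,1,1,1,0,1,0,0],[1,1,1,1,1,1,0,1,0]):
    P,f=fit(m); print(m,P.round(4),"max mm",(abs(f).max()*1000).round(2))
E
```

```text
[1, 1, 1, 1, 1, 0, 0, 0, 0] [0.2589 0.4594 0.4076 0.1013 0.3782 0.     0.     0.     0.    ] max mm 25.01
[1, 1, 1, 1, 1, 1, 0, 0, 0] [ 0.2511  0.4732  0.4161  0.1011  0.3789 -0.0103  0.      0.      0.    ] max mm 23.72
[1, 1, 1, 0, 1, 0, 0, 1, 0] [ 0.2583  0.4665  0.4078  0.1     0.3842  0.      0.     -0.0032  0.    ] max mm 25.21
[1, 1, 1, 1, 1, 0, 0, 1, 0] [ 0.2257  0.4893  0.4051  0.126   0.3669  0.      0.     -0.0242  0.    ] max mm 20.13
[1, 1, 1, 1, 1, 0, 0, 0, 1] [ 0.2592  0.4592  0.4069  0.1014  0.3786  0.      0.      0.     -0.0008] max mm 25.02
[1, 1, 1, 1, 1, 0, 1, 0, 0] [0.2225 0.5329 0.4256 0.1106 0.3546 0.     0.0593 0.     0.    ] max mm 0.52
[1, 1, 1, 1, 1, 1, 0, 1, 0] [ 0.2151  0.4838  0.384   0.1474  0.3558  0.0229  0.     -0.0447  0.    ] max mm 18.89
```

```bash
cat >> h.py <<'E'
RG=np.array([[0.297,0.898,-0.325],[0.599,-0.44,-0.669],[-0.744,0.004,-0.669]])
AT=RG.T@BOT_A; AT[1]=0; AT/=np.linalg.norm(AT)      # bottle axis in tool
FT=RG.T@(FOOT-np.array([.4202,.0183,.0165])); FT[1]=0  # foot in tool
def place(hd,foot):
    a=np.radians(hd); h=np.array([np.cos(a),np.sin(a),0]); y=np.array([-h[1],h[0],0])
    # want R@AT=UP, R[:,1]=y
    B=np.c_[AT,[0,1,0],np.cross(AT,[0,1,0])]; W=np.c_[UP,y,np.cross(UP,y)]
    R=W@B.T; return R,foot-R@FT
E
python3 - <<'E'
from h import *
from kin2 import *
P,f=fit([1,1,1,1,1,0,1,0,0]); print(P.tolist())
print("AT",AT,"FT",FT)
for hd in (-105,-100,-95,-90,-85):
  for dz in (0,.12):
    R,p=place(hd,NEST+.008*CX+UP*dz); b=ik(R,p,[-.3,.5,1.9,-1,1.,.6],P); print(hd,dz,b[0].round(2),round(b[1],4),"x",R[:,0].round(2),"wrist",(p-R[:,0]*.3546).round(2))
R,p=place(-95,np.array([.42,-.08,.15])); b=ik(R,p,[-.3,.5,1.9,-1,1.,.6],P);print(b); go(R,p)
E
```

```text
[0.22247462065734228, 0.5329228668801833, 0.425581025901421, 0.11062794216483318, 0.354602273152009, 0.0, 0.05926960435185741, 0.0, 0.0]
AT [-0.66852898  0.          0.74368609] FT [ 0.0355722  0.        -0.0537949]
-105 0 [-0.2   0.6   1.8  -0.99  1.09  0.7 ] 0.0 x [-0.19 -0.72 -0.67] wrist [ 0.56 -0.    0.31]
-105 0.12 [-0.2   0.42  1.71 -0.9   1.24  0.47] 0.0 x [-0.19 -0.72 -0.67] wrist [ 0.56 -0.    0.43]
-100 0 [-0.2   0.57  1.85 -1.05  1.03  0.69] 0.0 x [-0.13 -0.73 -0.67] wrist [0.54 0.   0.31]
-100 0.12 [-0.2   0.39  1.77 -0.94  1.17  0.44] 0.0 x [-0.13 -0.73 -0.67] wrist [0.54 0.   0.43]
-95 0 [-0.21  0.55  1.91 -1.12  0.96  0.7 ] 0.0 x [-0.06 -0.74 -0.67] wrist [0.51 0.01 0.31]
-95 0.12 [-0.21  0.35  1.82 -0.98  1.1   0.41] 0.0 x [-0.06 -0.74 -0.67] wrist [0.51 0.01 0.43]
-90 0 [-0.21  0.52  1.96 -1.2   0.89  0.7 ] 0.0 x [ 0.   -0.74 -0.67] wrist [0.49 0.01 0.31]
-90 0.12 [-0.21  0.32  1.88 -1.02  1.02  0.38] 0.0 x [ 0.   -0.74 -0.67] wrist [0.49 0.01 0.43]
-85 0 [-0.23  0.49  1.99 -1.22  0.84  0.64] 0.0344 x [ 0.06 -0.74 -0.67] wrist [0.47 0.01 0.31]
-85 0.12 [-0.23  0.29  1.93 -1.06  0.95  0.35] 0.0 x [ 0.06 -0.74 -0.67] wrist [0.47 0.01 0.43]
(array([ 0.13829823,  0.26736072,  1.89215106, -0.84104987,  1.3357376 ,
        0.58536934]), np.float64(1.6098694606245813e-13))
shift mm [-107.9   47.8   34. ] rv [-0.409 -1.55   0.018] deg 91.9 dist 122.8
```

```bash
python3 -m jog '[[[-40,10,8],[-0.04,-0.15,0],40],[[-80,20,16],[-0.08,-0.3,0],40],[[-108,48,34],[-0.409,-1.55,0.018],40],[[-108,48,34],[-0.409,-1.55,0.018],40],[[-108,48,34],[-0.409,-1.55,0.018],40],[[-108,48,34],[-0.409,-1.55,0.018],40],[[-108,48,34],[-0.409,-1.55,0.018],40],[[-108,48,34],[-0.409,-1.55,0.018],40],[[-108,48,34],[-0.409,-1.55,0.018],40],[[-108,48,34],[-0.409,-1.55,0.018],40],[[-108,48,34],[-0.409,-1.55,0.018],40],[[-108,48,34],[-0.409,-1.55,0.018],40],[[-108,48,34],[-0.409,-1.55,0.018],40],[[-108,48,34],[-0.409,-1.55,0.018],40],[[-108,48,34],[-0.409,-1.55,0.018],40],[[-108,48,34],[-0.409,-1.55,0.018],40],[[-108,48,34],[-0.409,-1.55,0.018],40],[[-108,48,34],[-0.409,-1.55,0.018],40]]'
python3 - <<'E'
from h import *
s=st(); R=np.array(s['ee_rot']); print("axis",R@AT,"foot",R@FT+s['position'])
R,p=place(-95,NEST+.008*CX+UP*.09); go(R,p)
c=grab("side","s4"); c=grab("top"); crop(c,"t4",180,200,420,360,3)
E
```

```text
clock: 6.2
position: [0.4194, -0.0904, 0.2145]
ee_rot: [[-0.065, 0.996, -0.061], [-0.74, -0.089, -0.667], [-0.67, 0.002, 0.742]]
force: [0.6, -0.5, -1.8]
width: 0.0502
6.2 q [ 0.134  0.265  1.892 -0.841  1.334  0.583] p [ 0.4194 -0.0904  0.2145] F [ 0.6 -0.5 -1.8] w 50.2
[[-0.065, 0.996, -0.061], [-0.74, -0.089, -0.667], [-0.67, 0.002, 0.742]]
axis [-0.00220179 -0.00164132  0.99999623] foot [ 0.42035214 -0.0808693   0.15074707]
shift mm [152.9  85.3  69.4] rv [-0.003 -0.002  0.   ] deg 0.2 dist 188.3
```

View pics/s4.png

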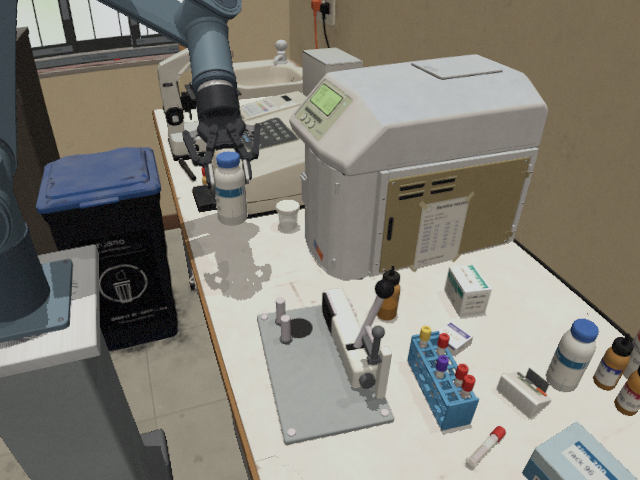

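View pics/t4.png

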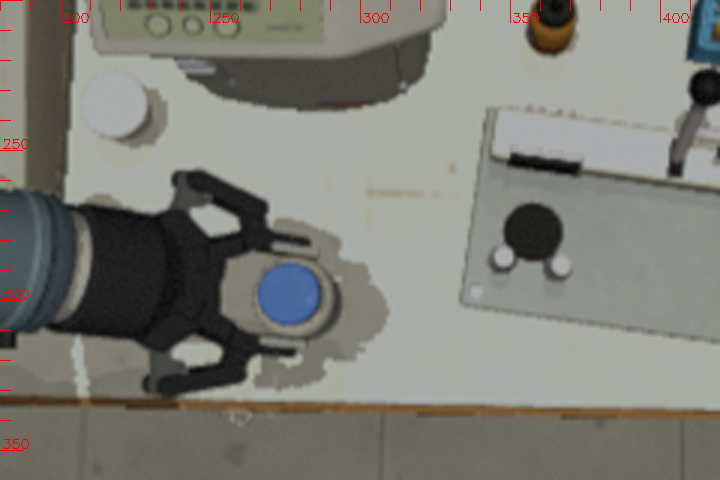

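The side view shows the bottle held upright, and the top view puts the cap centre at about (276,298). I'm moving it above the nest.

```bash
python3 -m jog '[[[30,17,14],[0,0,0],40],[[60,34,28],[0,0,0],40],[[92,51,42],[0,0,0],40],[[122,68,56],[0,0,0],40],[[153,85,69],[0,0,0],40],[[153,85,69],[0,0,0],40],[[153,85,69],[0,0,0],40],[[153,85,69],[0,0,0],40]]'
python3 - <<'E'
from h import *
s=st(); R=np.array(s['ee_rot']); f=R@FT+s['position'];print("axis",R@AT,"foot",f,"want",NEST+.008*CX+UP*.09)
c=grab("side"); crop(c,"s5",220,170,420,360,4); t=grab("top"); crop(t,"t5",300,190,460,310,5)
print("pred cap",proj(c,f+UP*.12),proj(t,f+UP*.12),"pred foot",proj(c,f),proj(t,f))
E
```

```text
clock: 6.97
position: [0.4891, -0.2576, 0.1638]
ee_rot: [[-0.066, 0.996, -0.063], [-0.74, -0.091, -0.667], [-0.67, 0.002, 0.743]]
force: [0.8, 0.5, -1.5]
width: 0.0503
6.97 q [-0.209  0.396  1.852 -1.007  1.06   0.483] p [ 0.4891 -0.2576  0.1638] F [ 0.8  0.5 -1.5] w 50.3
[[-0.066, 0.996, -0.063], [-0.74, -0.091, -0.667], [-0.67, 0.002, 0.743]]
axis [-0.00248599 -0.00151349  0.99999576] foot [ 0.490146   -0.24807999  0.1000456 ] want [ 0.490944 -0.247944  0.1     ]
pred cap [301.53329063 223.79586301] [364.53903695 263.83951894] pred foot [302.06635298 287.51842708] [360.18577612 270.04813583]
```

View pics/s5.png

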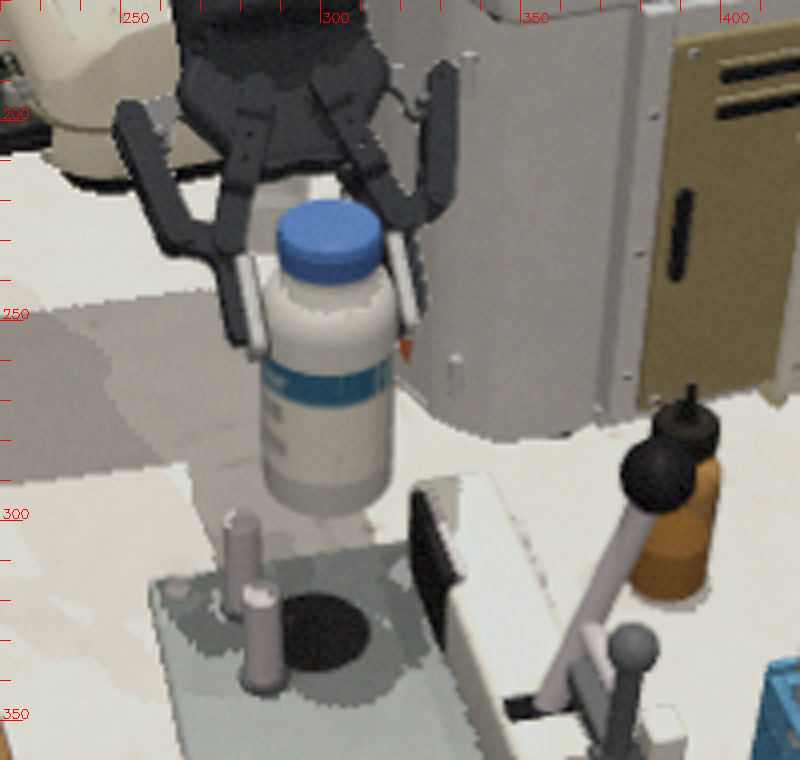

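View pics/t5.png

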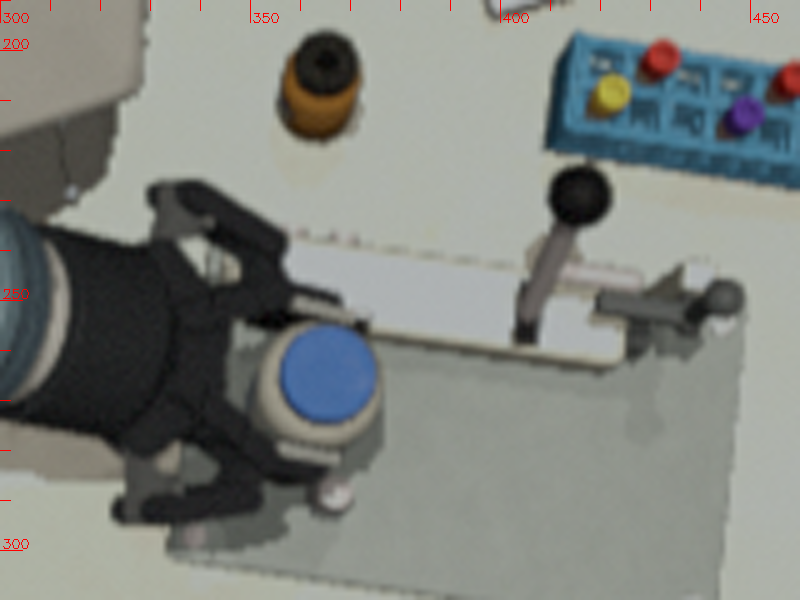

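```bash
python3 - <<'E'
from h import *
c=grab("side"); t=grab("top")
print("cap",tri([(t,365.6,264.6),(c,302.2,225.6)]))
print("posts L,R",tri([(t,347.8,285.8),(c,245+107/3,255+135/3)]),tri([(t,366.6,289),(c,245+122/3,255+188/3)]))
print("nest",tri([(t,357.8,277.2),(c,245+163/3,255+218/3)]))
E
```

```text
cap (array([ 0.48957811, -0.25047085,  0.21837127]), [0.7012275571493097, 0.7012275571493864])
posts L,R (array([ 0.45929598, -0.2233973 ,  0.06223989]), [1.5677162004525877, 1.5677162004526797]) (array([ 0.45354359, -0.26608214,  0.06185373]), [2.134438520352669, 2.134438520352631])
nest (array([ 0.48304465, -0.24886644,  0.01383261]), [1.197283783987554, 1.197283783987518])
```

```bash
python3 - <<'E'
from h import *
s=r.observe(); R=np.array(s['ee_rot']).T
d=CX*.0007+CY*.0014
for dz in (-.04,-.082): print((R@(d+UP*dz)*1000).round(1))
print("per mm down",(R@(-UP)).round(2))
E
```

```text
[ 25.8   0.6 -30.6]
[ 53.9   0.5 -61.8]
per mm down [ 0.67 -0.   -0.74]
```

```bash
python3 -m jog '[[[13,0.6,-16],[0,0,0],40],[[26,0.6,-31],[0,0,0],40],[[36,0.5,-42],[0,0,0],40],[[45,0.5,-52],[0,0,0],40],[[54,0.5,-62],[0,0,0],40],[[54,0.5,-62],[0,0,0],40],[[54,0.5,-62],[0,0,0],40],[[54,0.5,-62],[0,0,0],40]]'
python3 - <<'E'
from h import *
s=st(); 
c=grab("side"); crop(c,"s6",220,200,420,360,4); t=grab("top"); crop(t,"t6",310,220,430,320,6)
E
```

```text
clock: 7.83
position: [0.4915, -0.2545, 0.083]
ee_rot: [[-0.061, 0.996, -0.061], [-0.741, -0.086, -0.666], [-0.669, 0.004, 0.743]]
force: [0.5, 0.2, -1.8]
width: 0.0499
7.83 q [-0.202  0.53   1.904 -1.108  0.969  0.677] p [ 0.4915 -0.2545  0.083 ] F [ 0.5  0.2 -1.8] w 49.9
[[-0.061, 0.996, -0.061], [-0.741, -0.086, -0.666], [-0.669, 0.004, 0.743]]
```

View pics/s6.png

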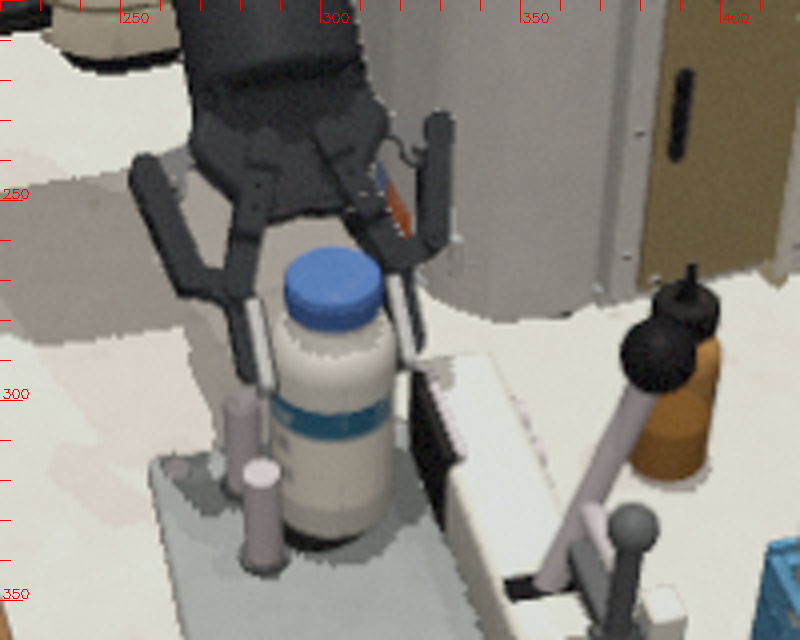

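View pics/t6.png

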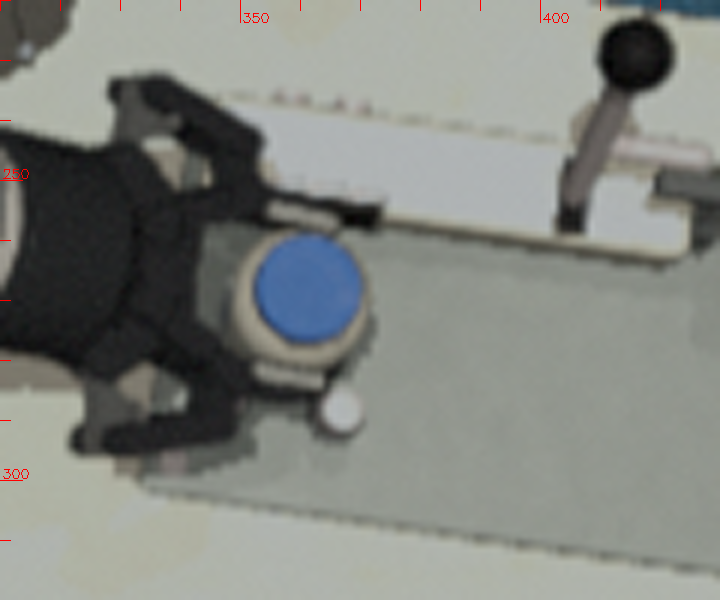

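The bottle is between the posts and the jaw, a few mm above the plate. I'm lowering it in small steps until it touches.

```bash
python3 -m jog '[[[0.7,0,-0.8],[0,0,0],40],[[1.3,0,-1.5],[0,0,0],40],[[2,0,-2.2],[0,0,0],40],[[2.7,0,-3],[0,0,0],40],[[2.7,0,-3],[0,0,0],40],[[2.7,0,-3],[0,0,0],40]]'
python3 -m jog '[[[0.7,0,-0.8],[0,0,0],40],[[1.3,0,-1.5],[0,0,0],40],[[1.3,0,-1.5],[0,0,0],40],[[1.3,0,-1.5],[0,0,0],40]]'
```

```text
clock: 8.43
position: [0.4915, -0.2548, 0.0791]
ee_rot: [[-0.062, 0.996, -0.062], [-0.741, -0.087, -0.666], [-0.669, 0.005, 0.743]]
force: [0.2, -0.2, -1.4]
width: 0.0497
clock: 8.77
position: [0.4916, -0.2549, 0.0773]
ee_rot: [[-0.062, 0.996, -0.062], [-0.741, -0.087, -0.666], [-0.669, 0.005, 0.743]]
force: [-0.4, 1.1, 0.2]
width: 0.0503
```

```bash
python3 -m jog '[[[0.7,0,-0.8],[0,0,0],40],[[0.7,0,-0.8],[0,0,0],40],[[0.7,0,-0.8],[0,0,0],40]]'
python3 - <<'E'
from h import *
c=grab("side"); crop(c,"s7",260,250,350,350,6)
E
```

```text
clock: 9.02
position: [0.4915, -0.2553, 0.0772]
ee_rot: [[-0.062, 0.996, -0.062], [-0.742, -0.087, -0.665], [-0.668, 0.005, 0.745]]
force: [-1.2, 1.4, 6.1]
width: 0.0499
```

View pics/s7.png

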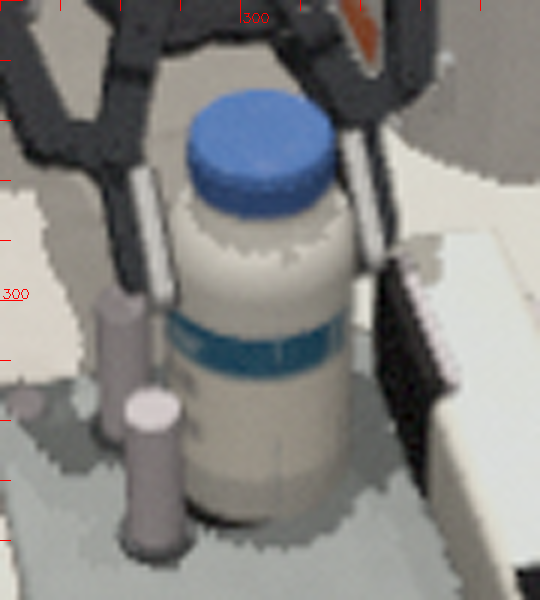

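Contact with about 8 N of change, and the bottle stands on the plate. I'm releasing it gently and backing out along the tool axis.

```bash
python3 -m jog '[[[0,0,0],[0,0,0],54],[[0,0,0],[0,0,0],58],[[0,0,0],[0,0,0],62],[[0,0,0],[0,0,0],64],[[0,0,0],[0,0,0],64]]'
python3 - <<'E'
from h import *
c=grab("side"); crop(c,"s8",240,230,360,350,5);t=grab("top"); crop(t,"t8",310,220,430,320,6)
E
```

```text
clock: 9.48
position: [0.4916, -0.2552, 0.0771]
ee_rot: [[-0.062, 0.996, -0.062], [-0.742, -0.087, -0.665], [-0.668, 0.005, 0.744]]
force: [-0.1, -0.5, -0.6]
width: 0.0637
```

View pics/s8.png

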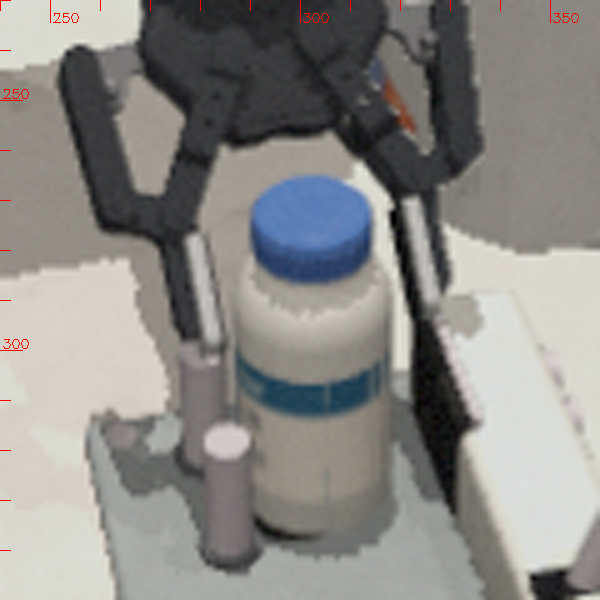

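View pics/t8.png

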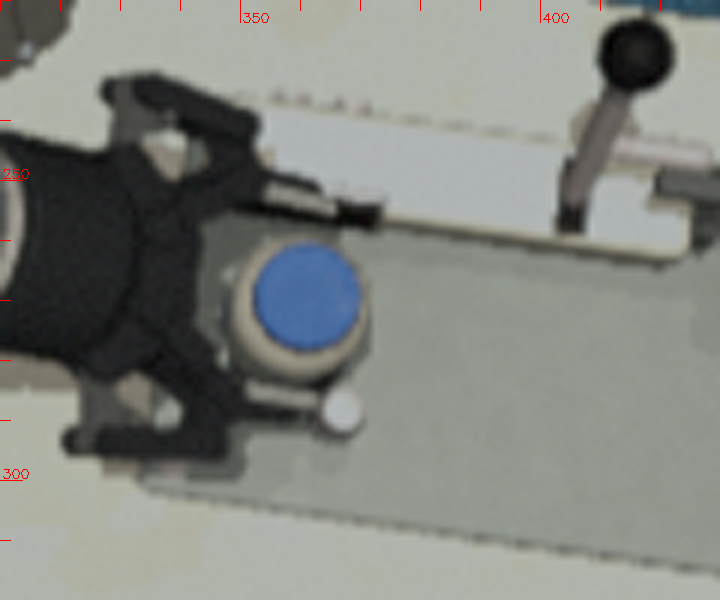

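The bottle stands free and upright, with both pads clear. Retreating now.

```bash
python3 -m jog '[[[-15,0,0],[0,0,0],64],[[-30,0,0],[0,0,0],64],[[-50,0,0],[0,0,0],64],[[-75,0,0],[0,0,0],64],[[-100,0,0],[0,0,0],64],[[-125,0,0],[0,0,0],64],[[-125,0,0],[0,0,0],64],[[-125,0,0],[0,0,0],64]]'
python3 - <<'E'
from h import *
s=st()
c=grab("side"); crop(c,"s9",230,180,430,380,4);t=grab("top"); crop(t,"t9",310,195,460,320,5)
E
```

```text
clock: 10.25
position: [0.5001, -0.1618, 0.1612]
ee_rot: [[-0.059, 0.996, -0.062], [-0.742, -0.086, -0.665], [-0.668, 0.007, 0.744]]
force: [-0.0, -0.7, -0.9]
width: 0.064
10.25 q [-0.019  0.427  1.81  -0.931  1.184  0.569] p [ 0.5001 -0.1618  0.1612] F [-0.  -0.7 -0.9] w 64.0
[[-0.059, 0.996, -0.062], [-0.742, -0.086, -0.665], [-0.668, 0.007, 0.744]]
```

View pics/s9.png

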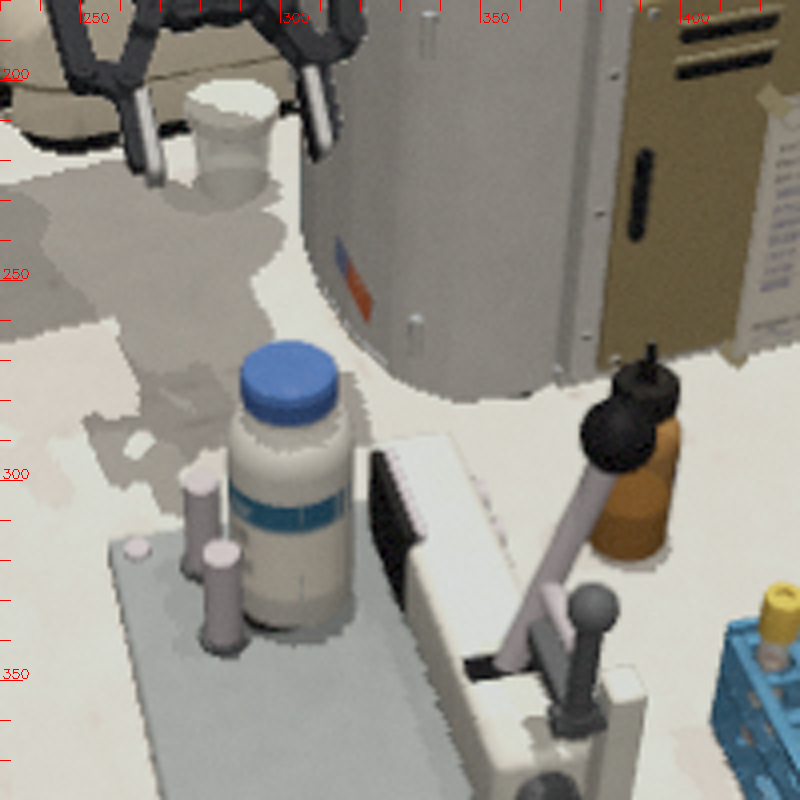

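View pics/t9.png

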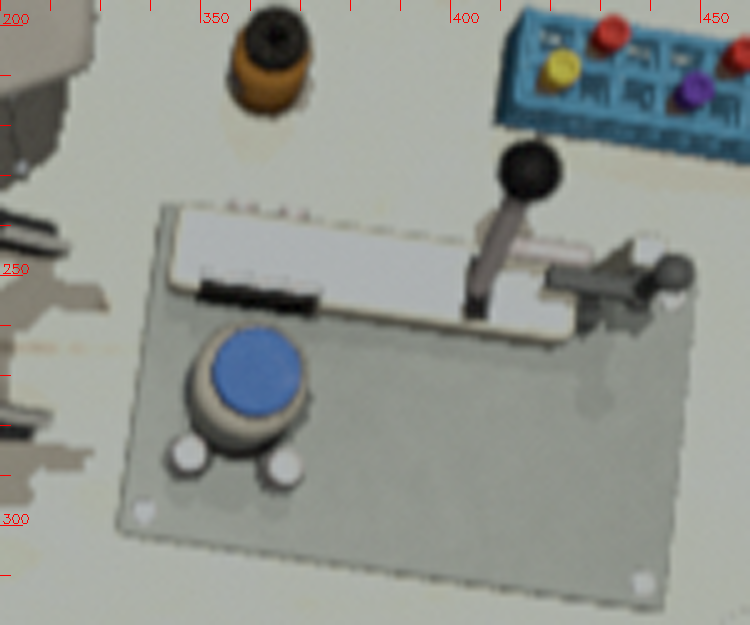

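The bottle is upright in the nest, behind both posts and clear of the jaw. Next is the catch: tool down, fingers closed, pushing the tab from its left side.

```bash
cat >> h.py <<'E'
KP=[0.22247462065734228,0.5329228668801833,0.425581025901421,0.11062794216483318,0.354602273152009,0,0.05926960435185741,0,0]
RD=frame(-UP,CX); B0=np.array([.533,-.422,.147])
E
python3 - <<'E'
from h import *
from kin2 import *
t=grab("top");s=grab("side")
print("tab re",tri([(t,310+675/5,195+271/5),(s,230+592/4,180+607/4)]),"knob",tri([(t,310+530/5,195+170/5),(s,230+619/4,180+435/4)]))
q=r.observe()['qpos']
for p in (B0+CY*.032+UP*.08,B0+CY*.032-UP*.010,np.array([.528,-.468,.104])): print(p.round(3),ik(RD,p,[-.5,.5,1.7,0,1.2,.3],KP))
print(q)
go(RD,np.array([.52,-.28,.25])); go(RD,B0+CY*.032+UP*.08)
E
```

```text
tab re (array([ 0.53251553, -0.42248134,  0.15040647]), [0.16660311983319626, 0.16660311983323536]) knob (array([ 0.57287571, -0.36001814,  0.1615348 ]), [0.42460332492920794, 0.42460332492940006])
[ 0.537 -0.39   0.227] (array([-7.96086508e-01,  4.68633168e-01,  1.23795968e+00,  9.73113133e-14,
        1.43499981e+00, -6.77809335e-01]), np.float64(1.1162834762306872e-12))
[ 0.537 -0.39   0.137] (array([-7.96086509e-01,  5.29782575e-01,  1.36258746e+00,  7.02596820e-10,
        1.24922262e+00, -6.77809336e-01]), np.float64(6.630973541101615e-09))
[ 0.528 -0.468  0.104] (array([-8.82675202e-01,  6.29502439e-01,  1.27303359e+00,  1.66617614e-14,
        1.23905662e+00, -7.64398029e-01]), np.float64(1.9349768771875033e-13))
[-0.02177052  0.42908151  1.81165872 -0.93099522  1.1841635   0.56889887]
shift mm [ 24.8  32.1 143.6] rv [ 0.027  0.84  -0.015] deg 48.1 dist 149.2
shift mm [120.9  58.5 198.8] rv [ 0.027  0.84  -0.015] deg 48.1 dist 239.9
```

```bash
python3 -m jog '[[[-20,0,40],[0.01,0.1,0],20],[[-10,15,90],[0.01,0.3,0],0],[[25,32,144],[0.027,0.84,-0.015],0],[[25,32,144],[0.027,0.84,-0.015],0],[[25,32,144],[0.027,0.84,-0.015],0],[[60,42,165],[0.027,0.84,-0.015],0],[[95,52,185],[0.027,0.84,-0.015],0],[[121,58,199],[0.027,0.84,-0.015],0],[[121,58,199],[0.027,0.84,-0.015],0],[[121,58,199],[0.027,0.84,-0.015],0],[[121,58,199],[0.027,0.84,-0.015],0]]' 40
python3 - <<'E'
from h import *
st(); go(RD,B0+CY*.032-UP*.010)
c=grab("side","s10");crop(c,"s10",300,200,440,380,4)
t=grab("top"); crop(t,"t10",350,195,470,320,5)
E
```

```text
clock: 11.37
position: [0.535, -0.3908, 0.2253]
ee_rot: [[-0.002, 0.993, -0.12], [0.002, -0.12, -0.993], [-1.0, -0.003, -0.002]]
force: [0.1, 0.8, -0.0]
width: 0.0
11.37 q [-0.799  0.468  1.243 -0.     1.434 -0.678] p [ 0.535  -0.3908  0.2253] F [ 0.1  0.8 -0. ] w 0.0
[[-0.002, 0.993, -0.12], [0.002, -0.12, -0.993], [-1.0, -0.003, -0.002]]
shift mm [88.3  1.9 -0.6] rv [-0.002 -0.002  0.003] deg 0.2 dist 88.3
```

View pics/s10.png

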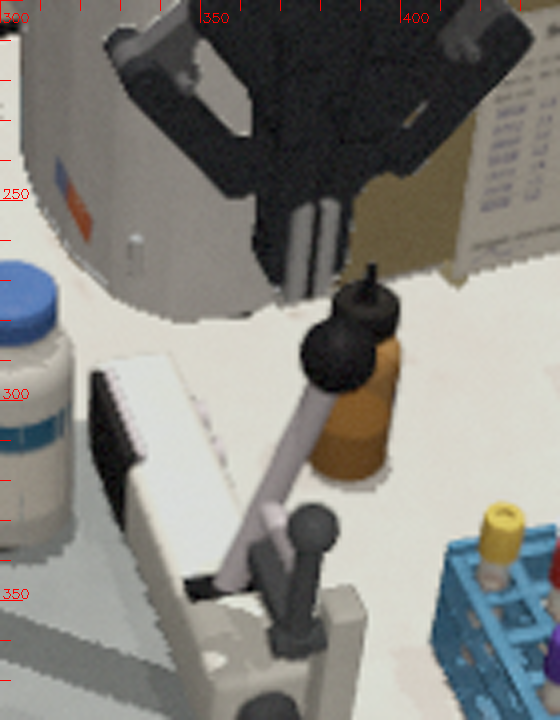

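View pics/t10.png

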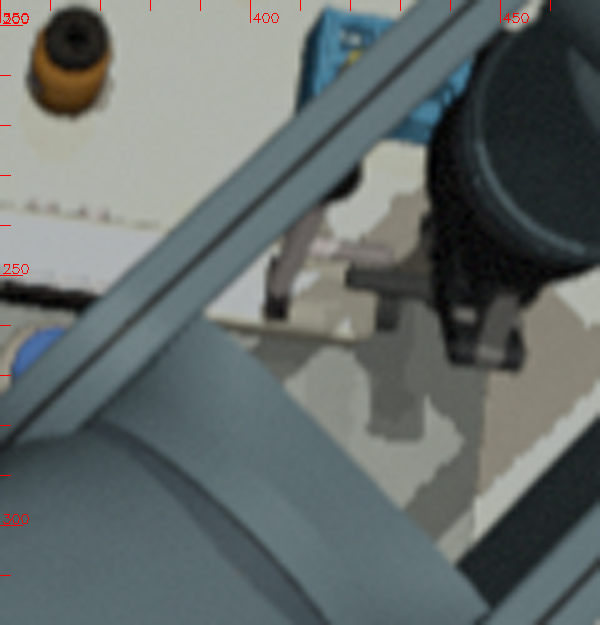

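```bash
python3 -m jog '[[[30,2,0],[0,0,0],0],[[60,2,0],[0,0,0],0],[[86,2,0],[0,0,0],0],[[86,2,0],[0,0,0],0],[[86,2,0],[0,0,0],0]]'
python3 - <<'E'
from h import *
st()
c=grab("side");crop(c,"s11",320,240,420,380,5)
E
```

```text
clock: 11.88
position: [0.5383, -0.3865, 0.1409]
ee_rot: [[-0.002, 0.993, -0.114], [0.002, -0.114, -0.993], [-1.0, -0.002, -0.002]]
force: [0.1, 0.1, 0.5]
width: -0.0004
11.88 q [-0.791  0.525  1.36  -0.     1.259 -0.676] p [ 0.5383 -0.3865  0.1409] F [0.1 0.1 0.5] w -0.4
[[-0.002, 0.993, -0.114], [0.002, -0.114, -0.993], [-1.0, -0.002, -0.002]]
```

View pics/s11.png

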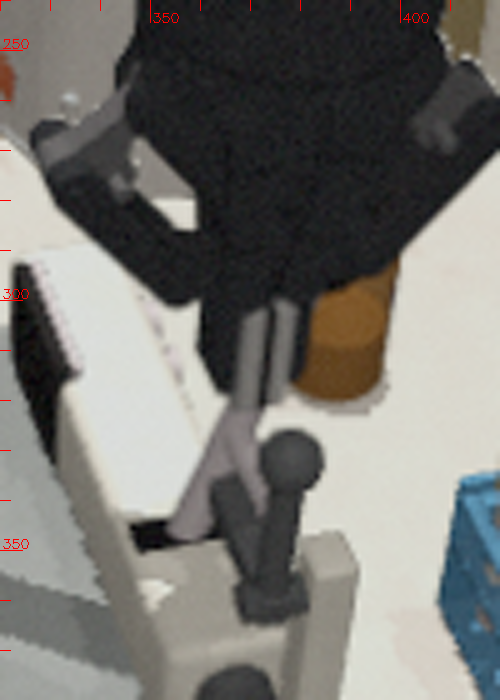

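The fingertip is just left of the tab ball (ball at px (378,332)). I'm pushing right.

```bash
python3 -m jog '[[[0,0,8],[0,0,0],0],[[0,0,16],[0,0,0],0],[[0,0,23],[0,0,0],0],[[0,0,30],[0,0,0],0],[[0,0,37],[0,0,0],0],[[0,0,44],[0,0,0],0],[[0,0,50],[0,0,0],0],[[0,0,50],[0,0,0],0]]'
python3 - <<'E'
from h import *
st()
c=grab("side");crop(c,"s12",320,240,440,380,5)
E
```

```text
clock: 12.6
position: [0.5328, -0.4393, 0.1424]
ee_rot: [[0.0, 0.993, -0.116], [-0.001, -0.116, -0.993], [-1.0, 0.0, 0.001]]
force: [0.2, -0.3, -0.6]
width: 0.0001
12.6 q [-8.500e-01  5.700e-01  1.279e+00 -1.000e-03  1.291e+00 -7.340e-01] p [ 0.5328 -0.4393  0.1424] F [ 0.2 -0.3 -0.6] w 0.1
[[0.0, 0.993, -0.116], [-0.001, -0.116, -0.993], [-1.0, 0.0, 0.001]]
```

View pics/s12.png

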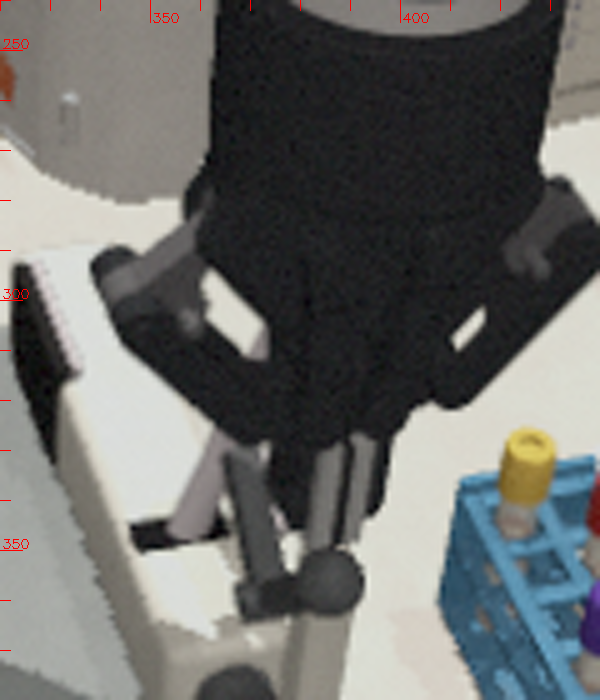

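```bash
python3 -m jog '[[[4,0,9],[0,0,0],0],[[9,0,18],[0,0,0],0],[[14,0,27],[0,0,0],0],[[20,0,28],[0,0,0],0],[[25,0,28],[0,0,0],0],[[30,0,28],[0,0,0],0],[[35,0,28],[0,0,0],0],[[38,0,28],[0,0,0],0],[[38,0,28],[0,0,0],0],[[38,0,28],[0,0,0],0]]'
python3 - <<'E'
from h import *
st()
c=grab("side");crop(c,"s13",320,240,440,380,5)
E
```

```text
clock: 13.48
position: [0.5298, -0.466, 0.1047]
ee_rot: [[0.0, 0.993, -0.115], [-0.001, -0.115, -0.993], [-1.0, 0.0, 0.001]]
force: [-0.5, -0.3, 2.4]
width: -0.0
13.48 q [-0.879  0.627  1.275 -0.     1.239 -0.763] p [ 0.5298 -0.466   0.1047] F [-0.5 -0.3  2.4] w -0.0
[[0.0, 0.993, -0.115], [-0.001, -0.115, -0.993], [-1.0, 0.0, 0.001]]
```

View pics/s13.png

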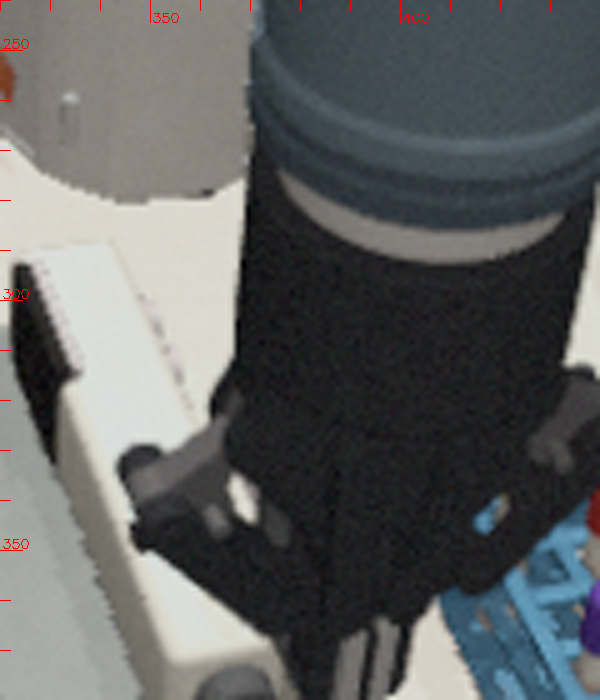

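```bash
python3 -m jog '[[[1,0,0],[0,0,0],0],[[1.5,0,0],[0,0,0],0],[[1.5,0,0],[0,0,0],0]]'
```

```text
clock: 13.78
position: [0.5299, -0.466, 0.1043]
ee_rot: [[0.0, 0.993, -0.115], [-0.002, -0.115, -0.993], [-1.0, 0.001, 0.001]]
force: [-2.1, 1.9, 6.3]
width: -0.0002
```

Force rises against the stop, so I'm lifting off and looking.

```bash
python3 -m jog '[[[-20,0,0],[0,0,0],0],[[-50,0,0],[0,0,0],0],[[-90,0,0],[0,0,0],0],[[-130,0,0],[0,0,0],0],[[-150,0,0],[0,0,0],0],[[-150,0,0],[0,0,0],0],[[-150,0,0],[0,0,0],0]]'
python3 - <<'E'
from h import *
st()
c=grab("side");crop(c,"s14",280,240,440,390,5)
E
```

```text
clock: 14.37
position: [0.5305, -0.466, 0.256]
ee_rot: [[0.003, 0.993, -0.115], [-0.004, -0.115, -0.993], [-1.0, 0.003, 0.004]]
force: [-0.3, 0.1, -0.0]
width: -0.0001
14.37 q [-0.878  0.533  1.065 -0.     1.539 -0.763] p [ 0.5305 -0.466   0.256 ] F [-0.3  0.1 -0. ] w -0.1
[[0.003, 0.993, -0.115], [-0.004, -0.115, -0.993], [-1.0, 0.003, 0.004]]
```

View pics/s14.png

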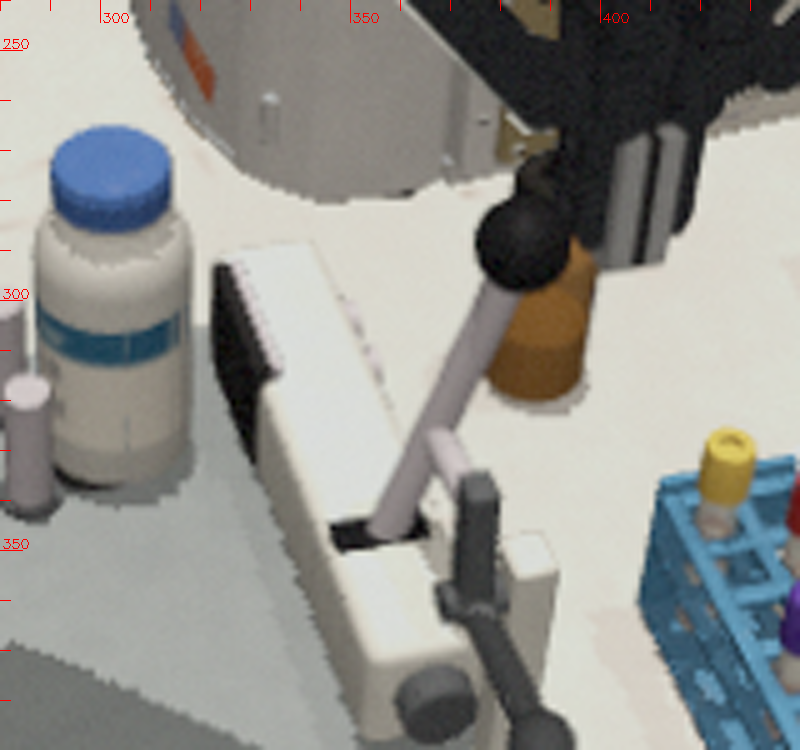

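The side view shows the catch right over: the tab lies level to the right (ball at about px (388,388)) and the bar stands up at (375,345). The bottle is still upright. Next I grip the lever ball from above, with the jaws across the lever plane.

```bash
cat >> h.py <<'E'
RL=frame(-UP,-CY); KN=np.array([.5726,-.3600,.159])
def knob(th,off=0):
    H=KN-CX*.13*np.sin(.3)-UP*.13*np.cos(.3); a=.3-th
    return H+CX*.13*np.sin(a)+UP*.13*np.cos(a)
E
python3 - <<'E'
from h import *
from kin2 import *
for th in (0,.75): 
    k=knob(th); print(th,k.round(4),ik(RL,k-UP*.020,[-.7,.5,1.4,0,1.2,.8],KP))
go(RL,np.array([.5726,-.36,.215]))
E
```

```text
0 [ 0.5726 -0.36    0.159 ] (array([-7.25564043e-01,  5.50049894e-01,  1.32279867e+00,  3.13875306e-14,
        1.26874409e+00,  9.63509456e-01]), np.float64(5.380261160229671e-13))
0.75 [ 0.4783 -0.3488  0.1519] (array([-8.18064489e-01,  4.14683256e-01,  1.56547084e+00, -2.44918005e-18,
        1.16143855e+00,  8.71009010e-01]), np.float64(9.655262558325025e-16))
shift mm [  38.7   30.4 -109.6] rv [ 1.574e+00  0.000e+00 -1.000e-03] deg 90.2 dist 120.1
```

```bash
python3 -m jog '[[[0,0,-20],[0.12,0,0],50],[[0,10,-50],[0.24,0,0],50],[[0,20,-80],[0.5,0,0],50],[[20,30,-110],[1.574,0,0],50],[[39,30,-110],[1.574,0,0],50],[[39,30,-110],[1.574,0,0],50],[[39,30,-110],[1.574,0,0],50],[[39,30,-110],[1.574,0,0],50],[[39,30,-110],[1.574,0,0],50],[[39,30,-110],[1.574,0,0],50],[[39,30,-110],[1.574,0,0],50],[[39,30,-110],[1.574,0,0],50],[[39,30,-110],[1.574,0,0],50],[[39,30,-110],[1.574,0,0],50],[[39,30,-110],[1.574,0,0],50],[[39,30,-110],[1.574,0,0],50]]'
python3 - <<'E'
from h import *
st(); go(RL,KN-UP*.02)
c=grab("side");crop(c,"s15",290,200,440,380,4); w=grab("wrist","w15")
print(proj(w,KN+np.array([0,0,0])),proj(c,KN))
E
```

```text
clock: 15.75
position: [0.5719, -0.3591, 0.2132]
ee_rot: [[-0.002, -0.115, -0.993], [0.001, -0.993, 0.115], [-1.0, -0.0, 0.002]]
force: [0.6, 0.3, -0.1]
width: 0.05
15.75 q [-7.250e-01  4.970e-01  1.226e+00 -1.000e-03  1.420e+00  9.610e-01] p [ 0.5719 -0.3591  0.2132] F [ 0.6  0.3 -0.1] w 50.0
[[-0.002, -0.115, -0.993], [0.001, -0.993, 0.115], [-1.0, -0.0, 0.002]]
shift mm [74.2  0.9 -1. ] rv [0.003 0.002 0.   ] deg 0.2 dist 74.2
[323.61695402 257.54649305] [384.09941504 290.23122179]
```

View pics/s15.png

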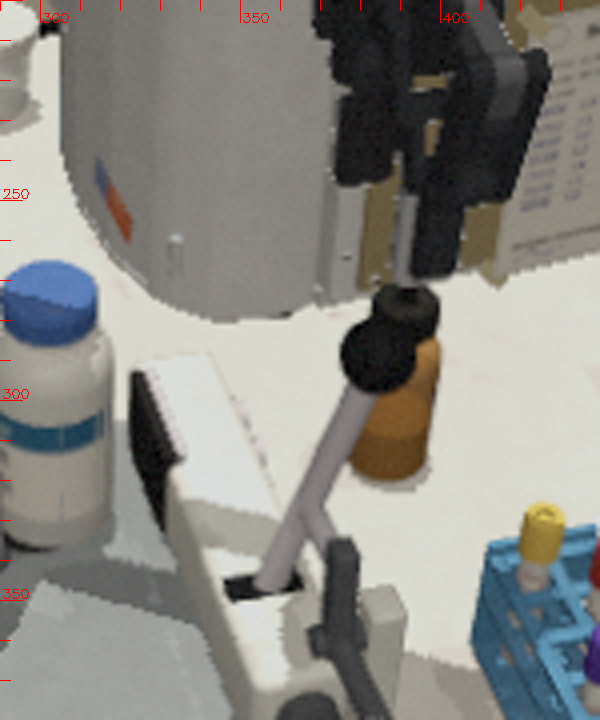

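View pics/w15.png

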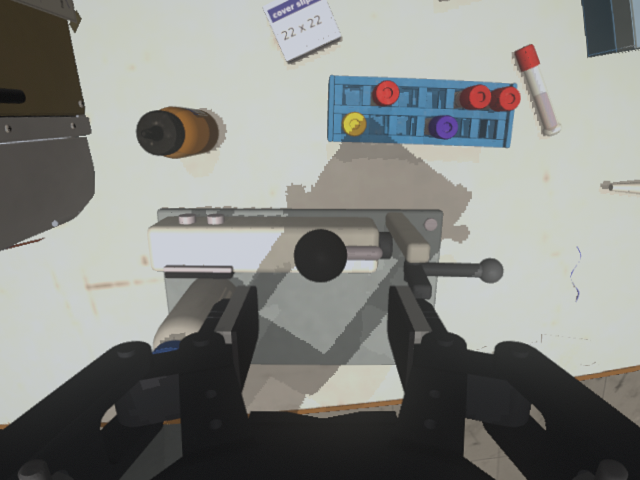

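The wrist view shows the ball at (320,256), within about 3 px of the prediction and centred between the fingers. I'm lowering and gripping.

```bash
python3 -m jog '[[[30,1,0],[0,0,0],50],[[55,1,0],[0,0,0],50],[[74,1,-1],[0,0,0],50],[[74,1,-1],[0,0,0],50],[[74,1,-1],[0,0,0],50]]'
python3 -m jog '[[[0,0,0],[0,0,0],35],[[0,0,0],[0,0,0],20],[[0,0,0],[0,0,0],20],[[0,0,0],[0,0,0],20],[[0,0,0],[0,0,0],20]]' 40
python3 - <<'E'
from h import *
s=st()
for th in (.1,.2,.3,.4,.5,.6,.7,.75,.78): 
    d=knob(th)-knob(0); print(th,(np.array(s['ee_rot']).T@d*1000).round(1))
c=grab("side");crop(c,"s16",290,200,440,380,4)
E
```

```text
clock: 16.27
position: [0.5723, -0.3599, 0.1389]
ee_rot: [[-0.003, -0.116, -0.993], [0.002, -0.993, 0.116], [-1.0, -0.001, 0.003]]
force: [-0.4, 0.1, 0.3]
width: 0.0501
clock: 16.68
position: [0.5734, -0.3582, 0.1412]
ee_rot: [[-0.0, -0.115, -0.993], [0.003, -0.993, 0.115], [-1.0, -0.003, 0.001]]
force: [0.2, 6.8, 2.7]
width: 0.0259
16.68 q [-0.724  0.547  1.321  0.002  1.275  0.961] p [ 0.5734 -0.3582  0.1412] F [0.2 6.8 2.7] w 25.9
[[-0.0, -0.115, -0.993], [0.003, -0.993, 0.115], [-1.0, -0.003, 0.001]]
0.1 [-3.2 -0.1 12.6]
0.2 [-5.1 -0.1 25.4]
0.3 [-5.8 -0.1 38.4]
0.4 [-5.1 -0.2 51.4]
0.5 [-3.2 -0.2 64.2]
0.6 [ 0.  -0.3 76.8]
0.7 [ 4.5 -0.3 89. ]
0.75 [ 7.2 -0.3 95. ]
0.78 [ 8.9 -0.3 98.4]
```

View pics/s16.png

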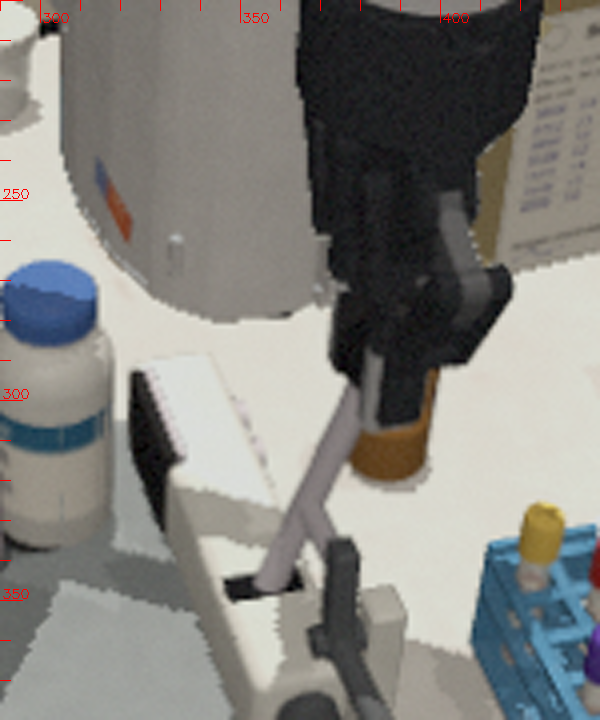

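Gripped (width 26 mm), with a 7 N side force. The ball sits about 1.5 mm to the left, so I'll shift slightly while pulling along the arc.

```bash
python3 -m jog '[[[-1,-0.5,3],[0,0,0],20],[[-2,-1,7],[0,0,0],20],[[-3,-1,12],[0,0,0],20],[[-4,-1,17],[0,0,0],20],[[-5,-1,23],[0,0,0],20],[[-5.5,-1,29],[0,0,0],20],[[-6,-1,35],[0,0,0],20],[[-5.5,-1,41],[0,0,0],20],[[-5.3,-1,46],[0,0,0],20],[[-5,-1,51],[0,0,0],20],[[-5,-1,51],[0,0,0],20]]'
python3 - <<'E'
from h import *
s=st()
c=grab("side");crop(c,"s17",250,200,440,380,4)
E
```

```text
clock: 17.65
position: [0.5224, -0.3517, 0.1473]
ee_rot: [[0.001, -0.116, -0.993], [0.002, -0.993, 0.116], [-1.0, -0.002, -0.001]]
force: [1.8, -2.9, 0.8]
width: 0.0257
17.65 q [-0.771  0.463  1.447  0.002  1.232  0.915] p [ 0.5224 -0.3517  0.1473] F [ 1.8 -2.9  0.8] w 25.7
[[0.001, -0.116, -0.993], [0.002, -0.993, 0.116], [-1.0, -0.002, -0.001]]
```

View pics/s17.png

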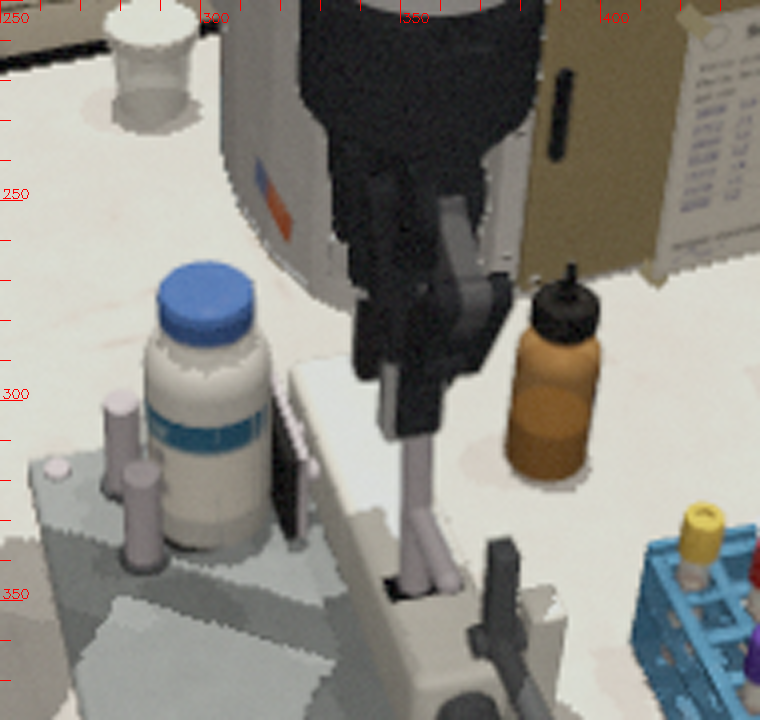

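The lever is about halfway, and the jaw has reached the upright bottle. Continuing toward the stop.

```bash
python3 -m jog '[[[0.6,0.3,4],[0,0,0],20],[[1.2,0.3,8],[0,0,0],20],[[1.9,0.3,13],[0,0,0],20],[[2.9,0.3,17],[0,0,0],20],[[4,0.3,21],[0,0,0],20],[[5.2,0.3,25.5],[0,0,0],20],[[6.5,0.3,30],[0,0,0],20],[[8,0.3,34],[0,0,0],20],[[9.7,0.3,38],[0,0,0],20],[[10.5,0.3,40],[0,0,0],20],[[10.5,0.3,40],[0,0,0],20]]'
python3 - <<'E'
from h import *
s=st(); p=np.array(s['position']); d=p-np.array([.5734,-.3582,.1412]); print("dx clamp",d@CX*1000,"dz",d[2]*1000,"F clamp x",np.array(s['force'])@CX)
E
```

```text
clock: 18.62
position: [0.4823, -0.3472, 0.1363]
ee_rot: [[0.0, -0.116, -0.993], [0.003, -0.993, 0.116], [-1.0, -0.003, 0.0]]
force: [0.1, 0.4, -0.4]
width: 0.0201
18.62 q [-0.813  0.414  1.554  0.002  1.175  0.874] p [ 0.4823 -0.3472  0.1363] F [ 0.1  0.4 -0.4] w 20.1
[[0.0, -0.116, -0.993], [0.003, -0.993, 0.116], [-1.0, -0.003, 0.0]]
dx clamp -91.74012074457053 dz -4.886899520304438 F clamp x 0.023398853565999814
```

The width fell to 20 mm and the force to zero, so the ball has slipped out. Looking.

```bash
python3 - <<'E'
from h import *
c=grab("side");crop(c,"s18",250,200,440,380,4);w=grab("wrist","w18")
E
```

```text
(no output)
```

View pics/s18.png

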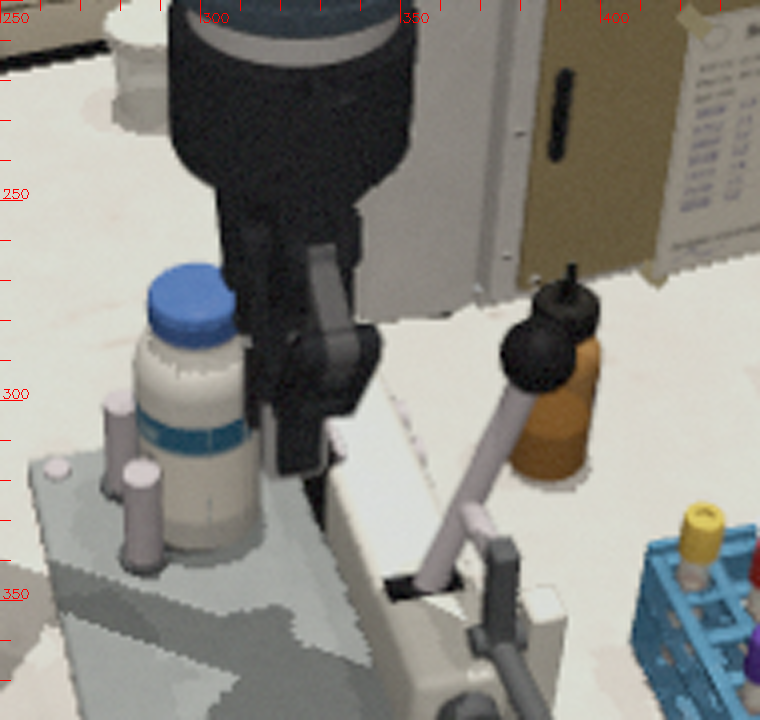

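View pics/w18.png

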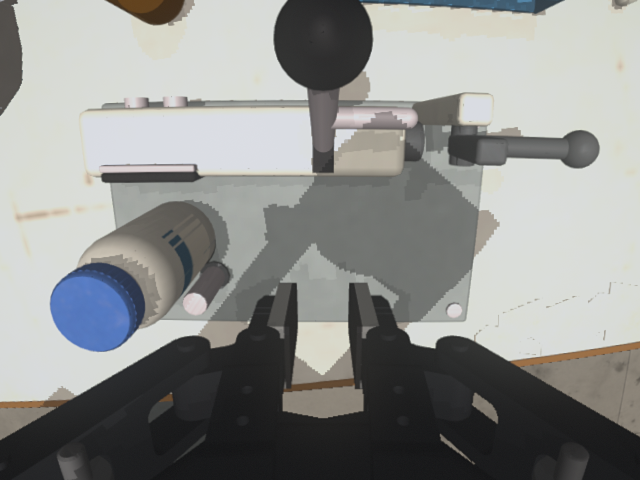

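The lever slipped out of the grip and sprang back (ball at px (384,289)). The bottle is still upright at the posts and the catch is still over. I'll pull from behind the ball instead, with the fingers slightly open (14 mm) as a cradle, so that friction doesn't matter.

```bash
python3 - <<'E'
from h import *
t=grab("top"); s=grab("side"); crop(s,"s19",330,250,490,420,4)
for z in (.0,.05,.09): print("rack front",z,atz(t,425,222,z).round(3), "yellow",atz(t,422,208,z).round(3))
K=KN+CY*.0015
print("K",K); go(RL,K+CX*.040+UP*.065); go(RL,K+CX*.040-UP*.012); go(RL,K+CX*.026-UP*.012)
E
```

```text
rack front 0.0 [ 0.621 -0.412  0.   ] yellow [ 0.656 -0.405  0.   ]
rack front 0.05 [ 0.611 -0.402  0.05 ] yellow [ 0.644 -0.395  0.05 ]
rack front 0.09 [ 0.603 -0.394  0.09 ] yellow [ 0.635 -0.387  0.09 ]
K [ 0.572777  -0.3585105  0.159    ]
shift mm [ -87.     0.4 -130.2] rv [ 0.002 -0.001  0.002] deg 0.2 dist 156.6
shift mm [ -10.     0.6 -130.1] rv [ 0.002 -0.001  0.002] deg 0.2 dist 130.5
shift mm [ -10.     0.5 -116.1] rv [ 0.002 -0.001  0.002] deg 0.2 dist 116.6
```

View pics/s19.png

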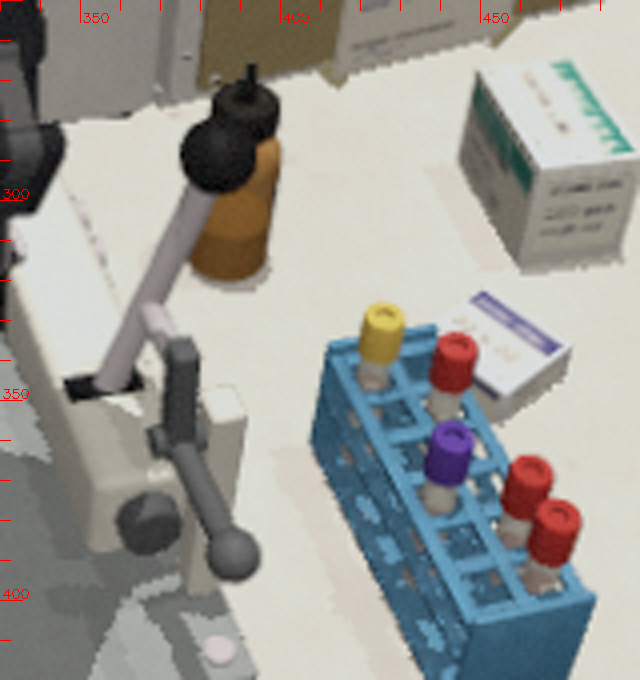

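```bash
python3 -m jog '[[[-30,0,0],[0,0,0],20],[[-60,0,0],[0,0,0],14],[[-88,0,0],[0,0,0],14],[[-90,0,-30],[0,0,0],14],[[-90,0,-60],[0,0,0],14],[[-90,0,-95],[0,0,0],14],[[-90,0,-130],[0,0,0],14],[[-90,0,-131],[0,0,0],14],[[-90,0,-131],[0,0,0],14],[[-60,0,-131],[0,0,0],14],[[-35,0,-131],[0,0,0],14],[[-11,0,-131],[0,0,0],14],[[-11,0,-131],[0,0,0],14],[[-11,0,-131],[0,0,0],14]]' 60
python3 - <<'E'
from h import *
s=st()
c=grab("side");crop(c,"s20",290,200,440,380,4); w=grab("wrist","w20")
E
```

```text
clock: 19.98
position: [0.6118, -0.3622, 0.1472]
ee_rot: [[-0.001, -0.116, -0.993], [0.004, -0.993, 0.116], [-1.0, -0.004, 0.002]]
force: [-0.3, -0.8, 0.7]
width: 0.0141
19.98 q [-0.692  0.605  1.206  0.002  1.334  0.995] p [ 0.6118 -0.3622  0.1472] F [-0.3 -0.8  0.7] w 14.1
[[-0.001, -0.116, -0.993], [0.004, -0.993, 0.116], [-1.0, -0.004, 0.002]]
```

View pics/s20.png

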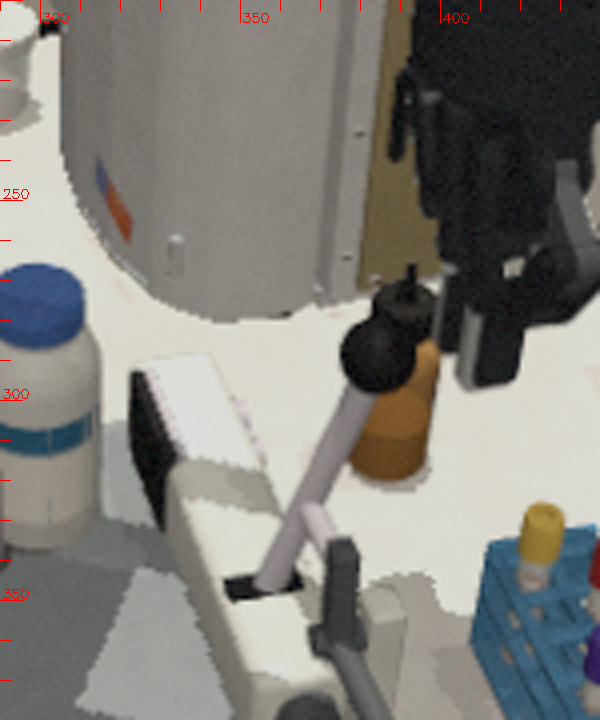

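View pics/w20.png

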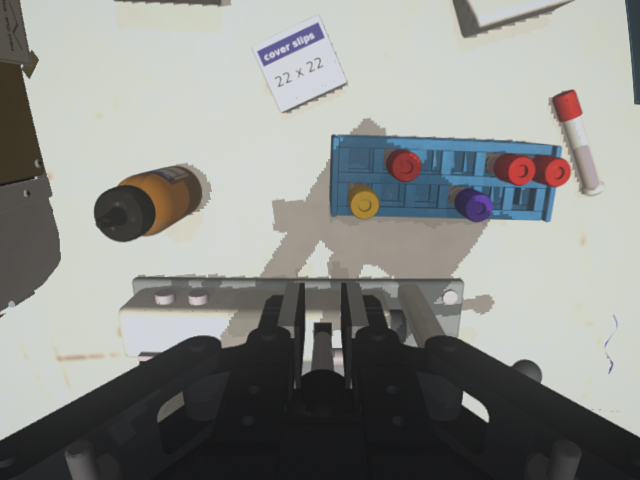

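The wrist view shows the ball at (323,391) centred in the 14 mm gap, with the fingers behind it. Pulling.

```bash
python3 -m jog '[[[0,0,7],[0,0,0],14],[[0,0,13],[0,0,0],14],[[-1,0,18],[0,0,0],14],[[-2,0,23],[0,0,0],14],[[-3,0,28],[0,0,0],14],[[-4,0,33],[0,0,0],14],[[-5,0,39],[0,0,0],14],[[-5.5,0,45],[0,0,0],14],[[-6,0,51],[0,0,0],14],[[-5.5,0,57],[0,0,0],14],[[-5.3,0,62],[0,0,0],14],[[-5,0,67],[0,0,0],14],[[-5,0,67],[0,0,0],14]]'
python3 - <<'E'
from h import *
s=st()
c=grab("side");crop(c,"s21",250,200,440,380,4)
E
```

```text
clock: 21.17
position: [0.5459, -0.3556, 0.1548]
ee_rot: [[0.002, -0.117, -0.993], [0.0, -0.993, 0.117], [-1.0, -0.001, -0.002]]
force: [2.1, 1.1, 1.8]
width: 0.0137
21.17 q [-0.749  0.492  1.38   0.002  1.268  0.938] p [ 0.5459 -0.3556  0.1548] F [2.1 1.1 1.8] w 13.7
[[0.002, -0.117, -0.993], [0.0, -0.993, 0.117], [-1.0, -0.001, -0.002]]
```

View pics/s21.png

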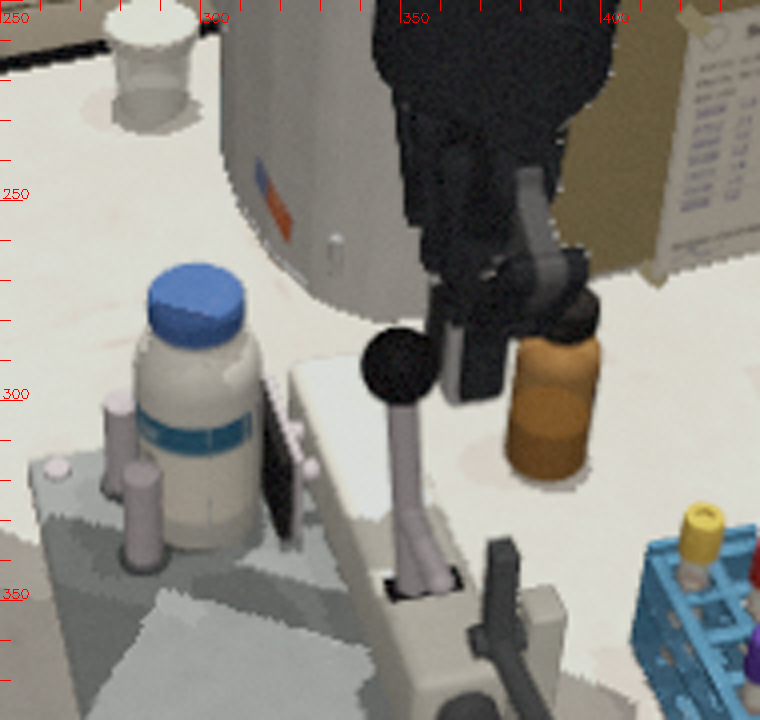

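```bash
python3 -m jog '[[[0.6,0,5],[0,0,0],14],[[1.2,0,9],[0,0,0],14],[[1.9,0,14],[0,0,0],14],[[2.9,0,18],[0,0,0],14],[[4,0,22],[0,0,0],14],[[5.2,0,26],[0,0,0],14],[[6.5,0,30],[0,0,0],14],[[8,0,34],[0,0,0],14],[[9,0,38],[0,0,0],14],[[9,0,38],[0,0,0],14]]'
python3 - <<'E'
from h import *
s=st()
c=grab("side");crop(c,"s22",250,200,440,380,4)
E
```

```text
clock: 22.05
position: [0.508, -0.351, 0.1455]
ee_rot: [[0.002, -0.117, -0.993], [0.001, -0.993, 0.117], [-1.0, -0.001, -0.002]]
force: [3.8, 1.8, 2.7]
width: 0.0137
22.05 q [-0.786  0.442  1.485  0.002  1.213  0.901] p [ 0.508  -0.351   0.1455] F [3.8 1.8 2.7] w 13.7
[[0.002, -0.117, -0.993], [0.001, -0.993, 0.117], [-1.0, -0.001, -0.002]]
```

View pics/s22.png

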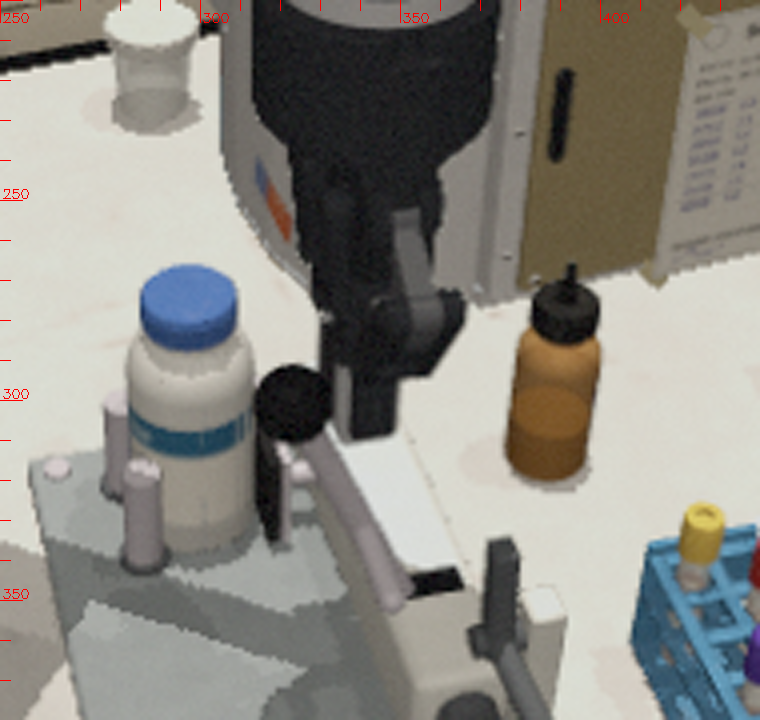

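```bash
python3 -m jog '[[[1,0,2],[0,0,0],14],[[1.5,0,4],[0,0,0],14],[[2,0,5],[0,0,0],14],[[2,0,5],[0,0,0],14],[[2,0,5],[0,0,0],14]]'
python3 -m jog '[[[0.5,0,2],[0,0,0],14],[[1,0,3],[0,0,0],14],[[1,0,3],[0,0,0],14],[[1,0,3],[0,0,0],14]]'
```

```text
clock: 22.52
position: [0.5037, -0.3506, 0.1438]
ee_rot: [[0.003, -0.117, -0.993], [0.0, -0.993, 0.117], [-1.0, -0.001, -0.003]]
force: [4.6, 2.4, 3.6]
width: 0.0142
clock: 22.85
position: [0.5018, -0.3503, 0.1432]
ee_rot: [[0.005, -0.117, -0.993], [-0.0, -0.993, 0.117], [-1.0, -0.0, -0.005]]
force: [6.4, 2.0, 4.0]
width: 0.0139
```

```bash
python3 -m jog '[[[0.5,0,2],[0,0,0],14],[[1,0,3],[0,0,0],14],[[1,0,3],[0,0,0],14],[[1,0,3],[0,0,0],14]]'
python3 -m jog '[[[0.5,0,2],[0,0,0],14],[[1,0,3],[0,0,0],14],[[1,0,3],[0,0,0],14],[[1,0,3],[0,0,0],14]]'
python3 - <<'E'
from h import *
s=st()
c=grab("side");crop(c,"s23",250,220,400,370,5)
E
```

```text
clock: 23.18
position: [0.5015, -0.3504, 0.1433]
ee_rot: [[0.011, -0.117, -0.993], [-0.002, -0.993, 0.117], [-1.0, 0.001, -0.011]]
force: [11.2, 3.4, 3.6]
width: 0.014
clock: 23.52
position: [0.5015, -0.3504, 0.1434]
ee_rot: [[0.017, -0.117, -0.993], [-0.004, -0.993, 0.117], [-1.0, 0.002, -0.018]]
force: [12.9, 2.8, 3.8]
width: 0.0139
23.52 q [-0.798  0.426  1.516  0.01   1.184  0.887] p [ 0.5015 -0.3504  0.1434] F [12.9  2.8  3.8] w 13.9
[[0.017, -0.117, -0.993], [-0.004, -0.993, 0.117], [-1.0, 0.002, -0.018]]
```

View pics/s23.png

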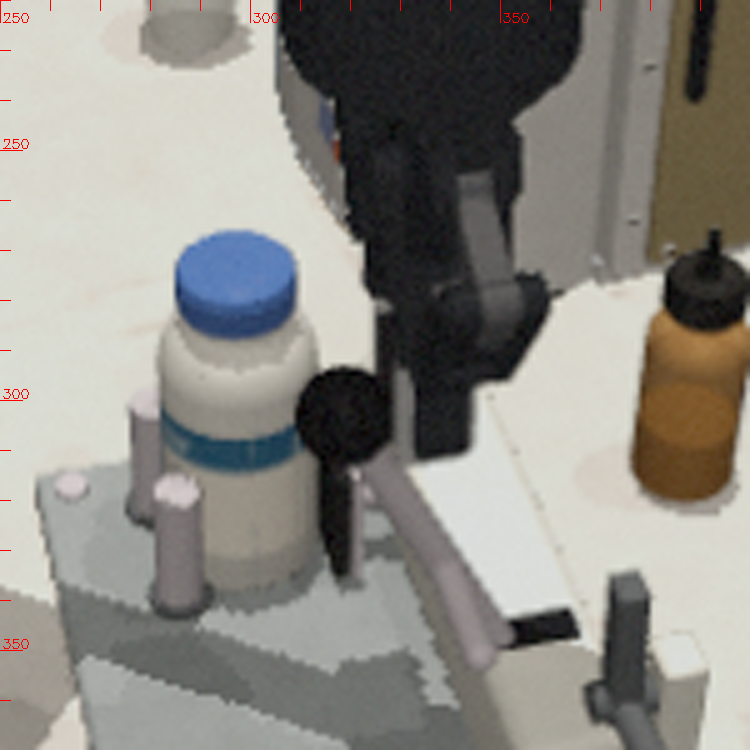

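TCP travel has stopped while the force rose to 13 N, so the lever is on its stop. I'm checking that it's steady, plus the bottle, catch and bystanders.

```bash
python3 -m jog '[[[0,0,0],[0,0,0],14],[[0,0,1],[0,0,0],14],[[0,0,1],[0,0,0],14],[[0,0,1],[0,0,0],14],[[0,0,1],[0,0,0],14],[[0,0,1],[0,0,0],14],[[0,0,1],[0,0,0],14],[[0,0,1],[0,0,0],14],[[0,0,1],[0,0,0],14],[[0,0,1],[0,0,0],14],[[0,0,1],[0,0,0],14],[[0,0,1],[0,0,0],14]]'
python3 - <<'E'
from h import *
s=st()
c=grab("side","s24");t=grab("top","t24")
print("ball pred",proj(c,knob(.75)+UP*.0027),"seen ~ (318.8,303)")
E
```

```text
clock: 24.57
position: [0.5018, -0.3504, 0.1435]
ee_rot: [[0.02, -0.117, -0.993], [-0.004, -0.993, 0.117], [-1.0, 0.002, -0.02]]
force: [7.1, 1.9, 1.6]
width: 0.0141
24.57 q [-0.798  0.425  1.518  0.012  1.182  0.886] p [ 0.5018 -0.3504  0.1435] F [7.1 1.9 1.6] w 14.1
[[0.02, -0.117, -0.993], [-0.004, -0.993, 0.117], [-1.0, 0.002, -0.02]]
ball pred [318.3531248  303.33057381] seen ~ (318.8,303)
```

View pics/s24.png

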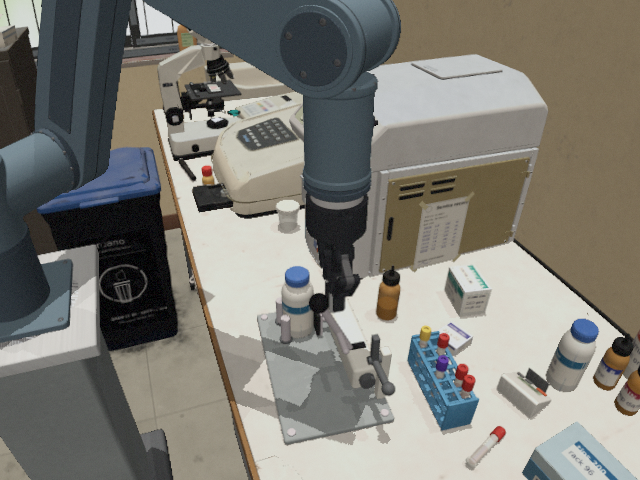

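View pics/t24.png

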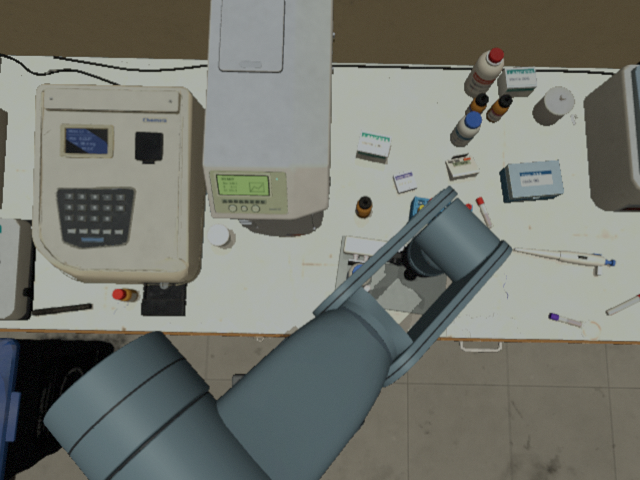

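The ball is at its predicted full-travel pixel (318,303), and the bystanders haven't moved. Re-basing the target lowered the push to 7 N, so I'll restore a margin before handing in.

```bash
python3 -m jog '[[[0,0,2],[0,0,0],14],[[0,0,3],[0,0,0],14],[[0,0,3],[0,0,0],14],[[0,0,3],[0,0,0],14],[[0,0,3],[0,0,0],14],[[0,0,3],[0,0,0],14],[[0,0,3],[0,0,0],14],[[0,0,3],[0,0,0],14]]'
python3 - <<'E'
from h import *
s=st(); c=grab("side");crop(c,"s25",250,220,420,400,4)
E
```

```text
clock: 25.33
position: [0.5016, -0.3504, 0.1437]
ee_rot: [[0.025, -0.117, -0.993], [-0.006, -0.993, 0.117], [-1.0, 0.003, -0.025]]
force: [12.7, 2.2, -0.8]
width: 0.0138
25.33 q [-0.8    0.422  1.523  0.015  1.176  0.883] p [ 0.5016 -0.3504  0.1437] F [12.7  2.2 -0.8] w 13.8
[[0.025, -0.117, -0.993], [-0.006, -0.993, 0.117], [-1.0, 0.003, -0.025]]
```

View pics/s25.png

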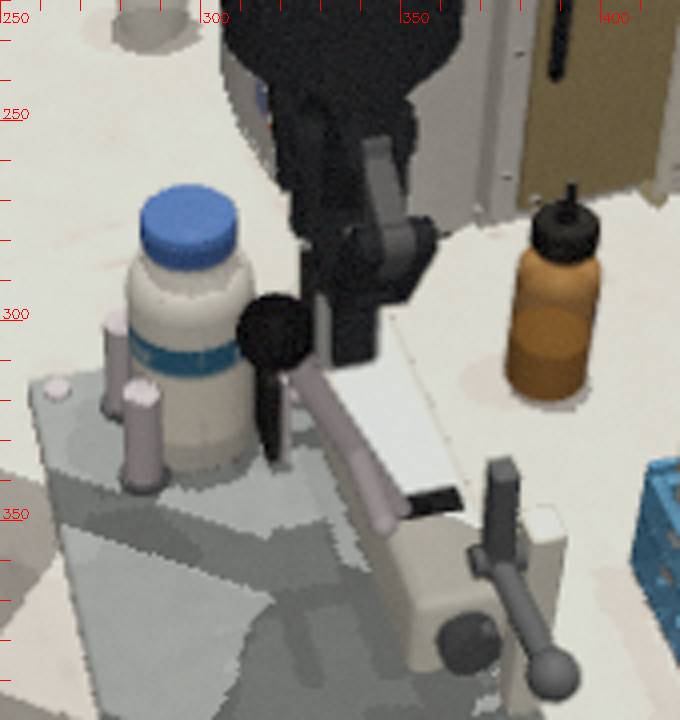

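The bottle is upright and pressed against the posts, the lever is held on its stop at 12.7 N, and the catch is over. Handing in.

```bash
python3 - <<'E'
from bench import sign_off, r
sign_off(); print(r.observe()['clock'])
E
```

```text
the job is handed in; nothing more can be done
the job is handed in; nothing more can be done
```

The job is done and handed in at about 25 s of the 72 s allowed; the hand-in gives no verdict. I stood the bottle upright in the nest and let go of it. I then flipped the catch over to its stop on the right, pulled the lever to its stop, and was still holding it there at hand-in.

**Slip on the first pull:** my first try gripped the lever ball from the sides. The ball slipped out partway and the lever sprang back, with the bottle still upright. I then pulled from behind the ball with the fingers 14 mm apart, so the robot holds the lever by pushing on the ball, not by gripping it.

**Last checks:**
- **Lever:** it stopped moving while the push rose to 12.7 N, against the roughly 5 N needed to hold it. The ball was within 1 px of where full travel should put it.
- **Bottle:** it looks upright and pressed by the jaw against the posts, judged from the side camera only.
- **Catch:** the tab lies level to the right and the bar stands up.
- **Cup and stain bottle:** neither looks moved in the pictures.

Camera heights read about 2–3 mm high, so I set the bottle down and found the catch and lever stops by contact force.

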